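# Clip the rice bin shut for the night

## Task

Lock the rice bin against animals: fold the hasp down flat over the staple, then take the snap hook off the utensil rack and clip it onto the staple by pressing its sprung gate in against the staple bar. It must end hanging by its bow on the bar with the gate sprung shut, the hasp still flat and the lid closed. Feel your way: never bear on the bin, hasp or staple with more than about 15 N, with the hook or the fingers, and leave everything else where it is.

Things in the scene. Friction and masses are not known exactly. Their poses are not given: they have to be found in the camera images.
- tray: Low wooden tray, fixed, 282 x 336 mm, rim 26 mm high; the rice bin stands in it. Origin: centre of its underside; z up. The bin (sheet aluminium, 240 mm deep along the tray's x, 300 mm wide, lid top 208 mm above the table, front facing the tray's -x) has play: it stands square and central in y but anywhere up to 9 mm either way along x, too heavy with rice to shift.
- staple_place (a point): Where the staple bar's centre would be were the bin central in its tray: tray (-144.5, 0, 161) mm; the real one is up to 9 mm off along the tray's x. The staple is a level U of 6 mm steel rod on the bin's front, its bar along the tray's y, 28 mm clear between the legs. The front edge of the lid (18 mm deep) stands 21.5 mm behind the bar; with the hasp shut 13 mm is clear between bar and flap.
- bin_lid (a joint): The bin's hinged lid, rad: 0 = shut (as it starts, held by its 0.7 kg weight).
- hasp (a joint): Steel hasp flap hinged along the lid's front edge (hinge line 17.5 mm behind the staple bar and 41 mm above it, along the tray's y), rad: 0 = flat on the bin's front (shut), 1.57 = straight out. Starts at 0.9 to 1.7; its stiff hinge (0.045 N m) holds it where left. Flap 62 mm wide, 66 long, 3 thick: solid to 33 mm from the hinge, then to 51 mm a slot 46 mm wide that lets the staple through, then solid.
- clip: Steel spring snap hook, 0.16 kg: closed pear-shaped loop of round 9 mm rod, 110 mm tall, 54 mm wide, 9 mm flat (its y). Origin: centre of its semicircular top bow, 27 mm under its top. Own z up, own x from the plain spine (rod centre x = -22.5 mm, straight from z = 0 to -52 mm) to the gate side (x = +22.5 mm); 36 mm clear inside. Hangs by its bow on a rack hook, gate towards the rack's +y.
- clip_nose (a point): Middle of the flat underside of the snap hook's nose, the claw where the bow stops on the gate side (clip x = 22.5 mm, z = -6.5 mm). The claw is 9 mm thick and reaches from x = 15.5 to 27 mm. The gate shuts the opening from here down to its pivot 45.5 mm lower. In place, the claw stands between the staple bar and the flap, with 1.5 mm to spare.
- gate (a joint): The snap hook's sprung gate, a straight 7 mm rod from its pivot up to the nose, rad: 0 = shut. Its upper end swings only inward, towards the spine, to 0.85; spring 0.05 N m shut plus 0.08 N m per rad (2 to 4 N on its upper half). A bar that pushed it in is caught once it is past the gate's upper end, up in the bow behind the nose; the gate then springs shut below it.
- rack: Wooden utensil rack, fixed: foot 120 x 360 mm, rail along its y with its top at 218 mm. Origin: centre of its underside. Three steel hooks point to its own -x.
- rack_hooks (a point): Point on the middle hook's centre line where things hang, 60 mm from the rail's centre; the other hooks are 105 mm to either side along the rack's y. Each is a 7 mm rod, level along the rack's -x at height 208 mm; 25 mm past this point it turns up, its end 34 mm past it, top at 224 mm: lift a thing about 20 mm and draw it off along the rack's -x.
- s_hook: Bystander: plain S-hook of 6 mm steel, 70 mm, on another rack hook. Origin: centre of its upper bend.
- strainer: Bystander: small tea strainer, 140 mm, on another rack hook. Origin: centre of its hanging ring.
- dipper: Bystander: blue plastic water dipper, 110 mm across, 66 mm high, straight handle. Origin: centre of its underside.
- mug: Bystander: white mug, 76 mm across, 85 mm high. Origin: centre of its underside.
- bowl: Bystander: aluminium bowl, 130 mm across, 50 mm high. Origin: centre of its underside.
- jar: Bystander: glass jar, 64 mm across, 85 mm high. Origin: centre of its underside.
- spoon: Bystander: spoon lying on the table. Origin: middle of its underside.
- can: Bystander: steel can, 68 mm across, 75 mm high. Origin: centre of its underside.
Mind the look-alikes: they are no part of the job. What is shaped like the clip but green or yellow is not meant.

How it is judged:
On the way, in this order (a step that is already met when the one before it is completed fails the run):
1. the hasp is folded flat over the staple (value of joint hasp below 0.1 rad), for 0.2 s.
2. the snap hook is off the rack and clipped on the staple, gate shut (x of clip in the frame of tray between -0.1745 and -0.1175 m and y of clip in the frame of tray between -0.02 and 0.02 m and z of clip in the frame of tray between 0.139 and 0.161 m and value of joint gate below 0.08 rad), for 0.2 s.
At the end, for the whole second after the job is handed in: The snap hook hangs on the staple: its origin is 0 to 22 mm below the bar, within 20 mm of its middle sideways, and from 30 mm in front of to 27 mm behind staple_place; gate within 0.08 rad of shut, hasp 0.1 rad of flat, lid 0.03 rad of shut; hook at rest (under 0.03 m/s) (all of step 2 and value of joint hasp below 0.1 rad and value of joint bin_lid below 0.03 rad and linear speed of clip below 0.03 m/s); the robot touches nothing.
It fails at once if the snap hook is pressed on the bin, hasp or staple with more than 15 N (contact force between clip and tray above 15 N).
It fails at once if the fingers or arm press on the bin, hasp or staple with more than 15 N (contact force between any of the fingers, the arm and tray above 15 N).
It fails at once if a bystander is moved by more than 40 mm (distance of any of s_hook, strainer, dipper, mug, bowl, jar, spoon, can from where it was at the start of the episode above 0.04 m).
It also fails if it takes over 72 s, if anything falls off the work surface, if the arm or the gripper's body presses on something with over 40 N, if the wrist force passes 120 N, or if a joint passes its speed limit or range.

## Robot

A 6-joint arm with a two-finger parallel gripper is mounted at the origin on the work surface. World frame = base frame: x ahead of the robot, y to its left, z up, the work surface at z = 0. Lengths are in m, angles in rad, forces in N, time in s.
With the tool pointing down it reaches from about 0.275 to 0.725 m from the base axis. Payload 15.9 kg.
Tool frame: the origin (TCP) lies midway between the tips of the shut fingers; the grasp point (between the pads) lies 19 mm behind it; y points along the fingers, z is the direction in which the jaws open and shut, and the axes are right-handed (so a half turn about y gives the same grasp; the last joint's range is limited). The gripper opens to 85 mm and grips with 20 to 120 N. Pads are 22 mm wide; open, the fingers measure 114 mm over their backs; the gripper's body (76 mm by 85 mm) begins 54 mm behind the grasp point. The pads swing forward as they close: fully open they stand 13 mm farther back than shut.
Start: joints at [-1.32, 0.213, -0.034, 1.323, 0, 1.571], TCP at [0.124, -0.484, 0.231] pointing down, gripper open.
Joint ranges: [-2.98, 2.98], [-0.74, 1.72], [-1.14, 1.35], [-2.1, 2.04], [-1.57, 1.44], [-3.14, 3.14]. Speed limits (rad/s): [1.89, 1.89, 2.39, 2.57, 3.14, 3.14].

## Interface

Orientations are given as [roll, pitch, yaw] about the fixed x, y, z axes, in that order (R = Rz(yaw) Ry(pitch) Rx(roll)).
In Python, from plant import observe, grab_frame, camera_model, job_done gives the robot as it stands. The module is installed in compiled form; this text tells all that it offers.
- The arm moves only by the tool jog_arm, never from a script. Its argument "commands" is a list of rows, each a list of 6 numbers: the shift along the world's x, y, z each as a share of 100 mm, from -1 to 1, then the turn, a rotation vector about the world's x, y, z each as a share of pi/2 rad, from -1 to 1. In form: [[dx, dy, dz, wx, wy, wz], ...]. A call has 1 to 12 rows; each row is the pose to reach, as a shift and turn from the pose commanded when the call began; what a row does not reach only later rows make up. A row lasts 1/12 s, in which the tool goes at most 41.7 mm and 7.16 degrees, less where a joint would pass 70% of its speed; a pose out of reach is approached as far as the arm can. A call with a number of a shift or a turn outside -1 to 1 is refused whole. A call with a gripper value outside its range is refused whole. "fingers" is the gripper command: -1 is fully open, 1 is shut, values between are in proportion, set as the call begins (left out, the last holds). The fingers move at their own pace and stop on an object; "squeeze" is the grip in N (left out, the last holds). Time passes only in rows, so rows that repeat a pose let the fingers close. It gives the time, the measured TCP pose, the force and the opening at its end, in the units of the state.
- observe(): the state, without advancing time (a new reading comes with each control period).
- grab_frame(name): name is "scene" or "side" or "wrist"; returns the picture (400x640x3 uint8, red, green, blue); there is no depth.
- camera_model(name): a dict with "mtx" (3x3 intrinsics, pixels), "cam_to_world" (4x4, takes a point from camera to world coordinates); the wrist camera has in their place "hand_eye" (4x4, takes a point from camera to tool coordinates, whose origin is the TCP and whose axes are the tool frame's). Camera axes: x right, y up, looking along -z (the intrinsics and any distortion apply to the point x, -y, -z); pixel columns grow to the right and rows downward; lengths in m; the calibration is good to about 2 mm. A picture is of the moment at which its call begins: read the wrist's pose just before it. camera_model takes no time and is no camera call.
- job_done(): hands the job in, once; it reports no verdict.
The state is a dict: "t": time; "joint_pos": joint angles; "qd": joint speeds; "joint_torque": joint torques, N m; "tcp_pos": TCP position; "ee_rot": TCP orientation; "contact_force": force on the tool from outside, world axes, zero at the start; "moment": the same for the moment, N m; "opening": opening from 0.0 (shut) to 1.0 (fully open).
Only numpy, scipy, OpenCV 4.12 (cv2) and the standard library are available. Lean on these libraries where they do the work, as an engineer would, in place of code of your own. Each camera call takes 0.05 s, during which the arm holds its last target. There are 200 camera calls.

## Working session

There is one attempt and no reset: what is moved stays moved. The work goes in short steps, Python scripts to look and compute and a tool call to move; the robot and the scene stay as the last step left them, time stands still between calls to the robot, and variables do not carry over. Pictures are saved under pics/ and viewed, about 8 in all and at most 12, crops included, and the job is handed in when it is done.

Besides the shell and the picture viewer there is one more tool, called by a JSON object that holds its "api" and its "payload". jog_arm: Moves the arm, as the interface text tells. Its arguments: {"type":"object","properties":{"commands":{"type":"array","items":{"type":"array","items":{"type":"number"}}},"fingers":{"type":"number"},"squeeze":{"type":"number"}},"required":["commands"]}

```bash
mkdir -p pics; cat > h.py <<'E'
import numpy as np, cv2
from plant import observe, grab_frame, camera_model, job_done
from scipy.spatial.transform import Rotation as R
def save(n,f,crop=None,s=1):
    im=grab_frame(n)
    if crop: im=im[crop[1]:crop[3],crop[0]:crop[2]]
    im=cv2.resize(im,None,fx=s,fy=s,interpolation=cv2.INTER_CUBIC)
    cv2.imwrite('pics/'+f,im[:,:,::-1]); 
def cam(n):
    m=camera_model(n); K=np.array(m['mtx'])
    if 'cam_to_world' in m: T=np.array(m['cam_to_world'])
    else:
        s=observe(); T=np.eye(4); T[:3,:3]=R.from_euler('xyz',s['ee_rot']).as_matrix(); T[:3,3]=s['tcp_pos']; T=T@np.array(m['hand_eye'])
    return K,T,m
def proj(n,P,KT=None):
    K,T=KT or cam(n)[:2]; P=np.atleast_2d(P); c=(P-T[:3,3])@T[:3,:3]; c=c*[1,-1,-1]; u=c@K.T; return u[:,:2]/u[:,2:]
def ray(n,uv,KT=None):
    K,T=KT or cam(n)[:2]; d=np.linalg.solve(K,[uv[0],uv[1],1.])*[1,-1,-1]; return T[:3,3],T[:3,:3]@d
def onz(n,uv,z,KT=None):
    o,d=ray(n,uv,KT); return o+d*(z-o[2])/d[2]
E
python3 - <<'E'
from h import *
a=grab_frame('scene');b=grab_frame('side')
cv2.imwrite('pics/a.png',a[:,:,::-1]);cv2.imwrite('pics/b.png',b[:,:,::-1])
print(observe())
for n in('scene','side','wrist'):print(n,camera_model(n))
E
```

```text
{'t': 0.1, 'joint_pos': array([-1.31998296e+00,  2.13294118e-01, -3.49897613e-02,  1.32351828e+00,
        1.43325775e-05,  1.57078920e+00]), 'qd': array([-0.00160435, -0.00166843,  0.0017168 , -0.0008742 ,  0.00051995,
       -0.00011514]), 'joint_torque': array([-2.13591411e-03, -6.87251902e+01,  4.87802303e+01,  1.22659828e-02,
       -2.06609793e-04,  8.33979072e-06]), 'tcp_pos': array([ 0.12402212, -0.48404892,  0.23087468]), 'ee_rot': array([-1.57180215e+00,  1.43397344e-05, -2.89077217e+00]), 'contact_force': array([-0.19585619,  0.32293681, -0.58627894]), 'moment': array([-0.03840651,  0.00988742, -0.03408075]), 'opening': 1.0032963696328185}
scene {'mtx': array([[386.18202494,   0.        , 325.64174924],
       [  0.        , 386.18202494, 194.483711  ],
       [  0.        ,   0.        ,   1.        ]]), 'cam_to_world': array([[ 0.8807356 , -0.33816306,  0.33158793,  0.89338694],
       [ 0.47356901,  0.6378222 , -0.60738393, -0.69615994],
       [-0.00609934,  0.69197441,  0.72189626,  1.018372  ],
       [ 0.        ,  0.        ,  0.        ,  1.        ]])}
side {'mtx
[... 242 characters left out ...]
[-0.47202385,  0.51755353, -0.71367488, -0.89812832],
       [-0.02074736,  0.80278959,  0.59590136,  0.92604562],
       [ 0.        ,  0.        ,  0.        ,  1.        ]])}
wrist {'mtx': array([[316.28941728,   0.        , 316.35916846],
       [  0.        , 316.28941728, 201.74714091],
       [  0.        ,   0.        ,   1.        ]]), 'hand_eye': array([[-3.58898358e-04, -9.55782710e-01, -2.94073602e-01,
        -7.47839861e-02],
       [-1.89587119e-04,  2.94073680e-01, -9.55782734e-01,
        -1.43363201e-01],
       [ 9.99999918e-01, -2.87276287e-04, -2.86746652e-04,
         5.22520130e-05],
       [ 0.00000000e+00,  0.00000000e+00,  0.00000000e+00,
         1.00000000e+00]])}
```

View pics/a.png

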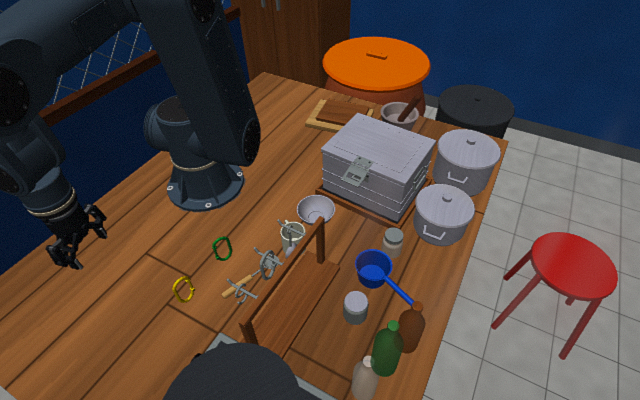

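View pics/b.png

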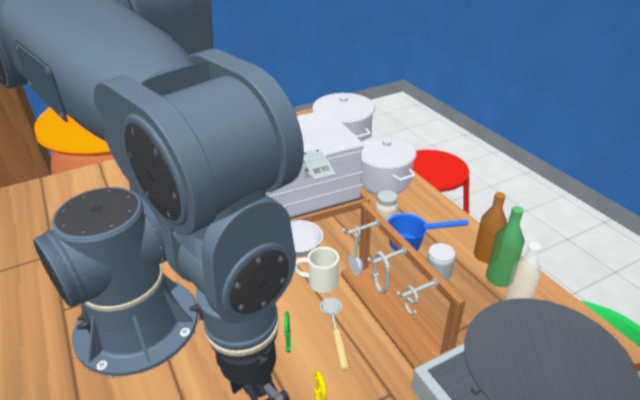

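```bash
python3 - <<'E'
from h import *
a=cv2.imread('pics/a.png');b=cv2.imread('pics/b.png')
A=cv2.resize(a[205:345,210:350],(560,560),interpolation=2)[:, :400];
A=cv2.resize(a[210:350,215:340],(400,448),interpolation=2)
B=cv2.resize(b[205:345,300:425],(400,448),interpolation=2)
cv2.imwrite('pics/c.png',np.hstack([A,B]))
A=cv2.resize(a[110:222,310:445],(800,664),interpolation=2)
cv2.imwrite('pics/d.png',cv2.resize(A,(720,597)))
E
```

```text
(no output)
```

View pics/c.png

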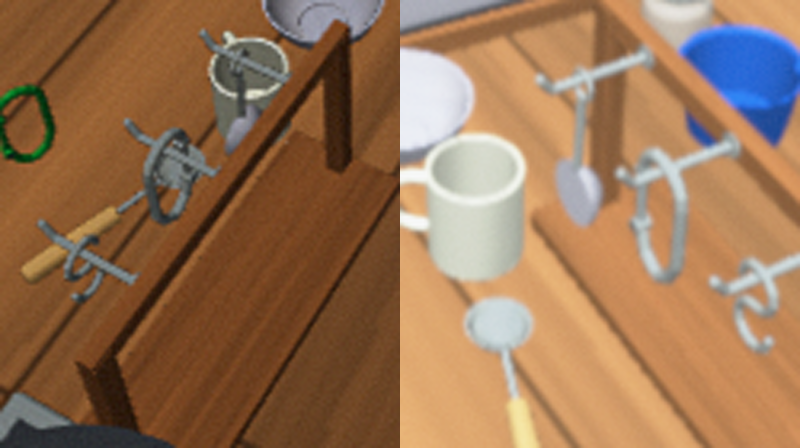

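View pics/d.png

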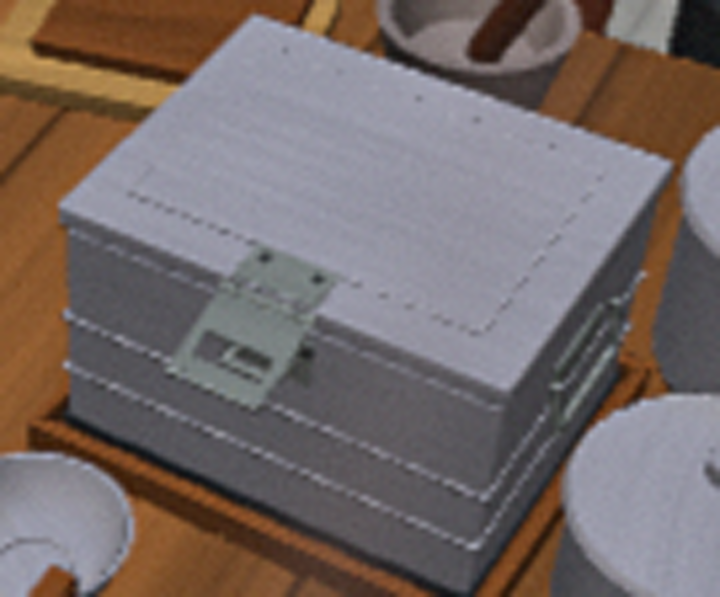

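```bash
python3 - <<'E'
from h import *
def tri(a,b):
    o1,d1=ray('scene',a);o2,d2=ray('side',b)
    A=np.stack([d1,-d2],1);t=np.linalg.lstsq(A,o2-o1,rcond=None)[0];p=o1+d1*t[0];q=o2+d2*t[1];return (p+q)/2,np.linalg.norm(p-q)
np.set_printoptions(precision=4,suppress=True)
L=[onz('scene',u,.208) for u in [(357.8,112.8),(321.6,149.4),(404.7,183.5),(435.6,140)]]
print(np.array(L))
for i in range(4):
    v=L[(i+1)%4]-L[i];print(np.linalg.norm(v),np.degrees(np.arctan2(v[1],v[0])))
for n,a,b in [('midtip',(255,249),(369.4,258.75)),('midbase',(281.5,264),(404.7,250.3)),('fartip',(278.4,221),(344.4,230.6)),('farbase',(305.6,234.4),(378,223)),('neartip',(228.4,280.3),(398.75,293.4)),('nearbase',(256.5,297.5),(425,286))]:
    print(n,*tri(a,b))
# hasp hinge & flap corners
f=lambda x,y:(310+x*.1875,110+y*.1876)
for u in [(222,285),(318,312),(170,368),(262,405),(310,352)]: print(u,f(*u),onz('scene',f(*u),.202))
E
```

```text
[[0.4295 0.4036 0.208 ]
 [0.4127 0.1595 0.208 ]
 [0.708  0.1361 0.208 ]
 [0.727  0.3811 0.208 ]]
0.24463493389560226 -93.93867508930177
0.29629776815805686 -4.530984830872299
0.24576793769640848 85.5703399840592
0.29839427014598163 175.6890041112341
midtip [ 0.4578 -0.2741  0.2179] 0.001421568259790078
midbase [ 0.54   -0.28    0.2117] 0.003656803021516566
fartip [ 0.4598 -0.1695  0.2169] 0.0010123117789477144
farbase [ 0.545  -0.1714  0.208 ] 0.005858799562693959
neartip [ 0.455  -0.3789  0.2166] 0.0008195458365214289
nearbase [ 0.5276 -0.3718  0.1905] 0.0040321278974229345
(222, 285) (351.625, 163.466) [0.5267 0.1493 0.202 ]
(318, 312) (369.625, 168.5312) [0.5867 0.1541 0.202 ]
(170, 368) (341.875, 179.0368) [0.5312 0.0712 0.202 ]
(262, 405) (359.125, 185.978) [0.5902 0.0686 0.202 ]
(310, 352) (368.125, 176.0352) [0.5964 0.1207 0.202 ]
```

```bash
python3 - <<'E'
from h import *
np.set_printoptions(precision=4,suppress=True)
# scene-camera estimates
print('bowl rim', onz('scene',(316,209),.05),'mug rim', onz('scene',(293,230),.085),'mug2 side',onz('side',(324,257),.085))
print('bowl side',onz('side',(304,234),.05))
# bin front edge, expected staple centre
yaw=np.radians(-4.4);tx=np.array([-np.sin(yaw),np.cos(yaw)]);
print('tray x',tx)
# tray front corners on rim (z .026) scene crop d: (30,425) left
f=lambda x,y:(310+x*.1875,110+y*.1876)
print('tray FL',onz('scene',f(30,425),.026),'FL2 side')
# hypothesised staple points projected in both views
S=np.array([.560,.148,0])-np.r_[tx,0]*.0215; S[2]=.161
print('bar',S,proj('scene',S),proj('side',S))
E
```

```text
bowl rim [0.452  0.0441 0.05  ] mug rim [ 0.4476 -0.0913  0.085 ] mug2 side [ 0.4473 -0.0965  0.085 ]
bowl side [0.4618 0.0423 0.05  ]
tray x [0.0767 0.9971]
tray FL [0.3944 0.1428 0.026 ] FL2 side
bar [0.5584 0.1266 0.161 ] [[356.9723 180.4247]] [[319.9824 174.4843]]
```

{"api": "jog_arm", "payload": {"commands": [[0,0,0.6,0,0,0.2],[0.3,0.2,0.6,0,0,0.4],[0.7,0.5,0.6,0,0,0.6],[1,0.9,0.6,0,0,0.75],[1,1,0.6,0,0,0.84],[1,1,0.6,0,0,0.84],[1,1,0.6,0,0,0.84],[1,1,0.6,0,0,0.84]], "fingers": 1}}

```text
t: 0.77
tcp_pos: [0.2244, -0.3838, 0.2913]
ee_rot: [-1.571, 0.0, -1.883]
contact_force: [0.5, -0.3, 0.8]
opening: -0.001
```

{"api": "jog_arm", "payload": {"commands": [[0.2,0.35,0,0,0,0.05],[0.45,0.7,0,0,0,0.15],[0.66,1,0,0,0,0.15],[0.66,1,0,0,0,0.15],[0.66,1,0,0,0,0.15]]}}

```text
t: 1.18
tcp_pos: [0.2909, -0.2829, 0.2913]
ee_rot: [-1.571, 0.0, -1.651]
contact_force: [-0.8, -0.7, -0.1]
opening: -0.002
```

{"api": "jog_arm", "payload": {"commands": [[0.2,0.35,0,0,0,0],[0.45,0.7,0,0,0,0],[0.66,1,0,0,0,0],[0.66,1,0,0,0,0],[0.66,1,0,0,0,0]]}}

```text
t: 1.6
tcp_pos: [0.3566, -0.1838, 0.2911]
ee_rot: [-1.571, 0.0, -1.653]
contact_force: [-0.2, -0.1, 0.3]
opening: 0.002
```

{"api": "jog_arm", "payload": {"commands": [[0.2,0.35,0,0,0,0],[0.45,0.7,0,0,0,0],[0.66,1,0,0,0,0],[0.66,1,0,0,0,0],[0.66,1,0,0,0,0]]}}

```text
t: 2.02
tcp_pos: [0.4224, -0.0846, 0.2909]
ee_rot: [-1.572, -0.0, -1.654]
contact_force: [0.7, -1.6, 0.3]
opening: 0.002
```

{"api": "jog_arm", "payload": {"commands": [[0.2,0.35,0,0,0,0],[0.45,0.7,0,0,0,0],[0.66,1,0,0,0,0],[0.66,1,0,0,0,0],[0.66,1,0,0,0,0]]}}

```text
t: 2.43
tcp_pos: [0.4884, 0.0146, 0.2907]
ee_rot: [-1.572, -0.001, -1.656]
contact_force: [0.1, -0.4, 0.3]
opening: 0.002
```

{"api": "jog_arm", "payload": {"commands": [[0.35,0.2,0,0,0,0],[0.7,0.4,0,0,0,0],[0.7,0.4,0,0,0,0],[0.7,0.4,0,0,0,0]]}}

```text
t: 2.77
tcp_pos: [0.5587, 0.0536, 0.29]
ee_rot: [-1.573, -0.001, -1.657]
contact_force: [-0.9, -0.0, -0.5]
opening: -0.006
```

```bash
python3 - <<'E'
from h import *
print(observe()['tcp_pos'],observe()['ee_rot'])
save('wrist','w1.png')
S=np.array([.5584,.1266,.161]); print(proj('wrist',S))
E
```

```text
[0.55873685 0.05364474 0.28999837] [-1.57295096e+00 -7.99126165e-04 -1.65700104e+00]
[[309.67016543 106.71299445]]
```

View pics/w1.png

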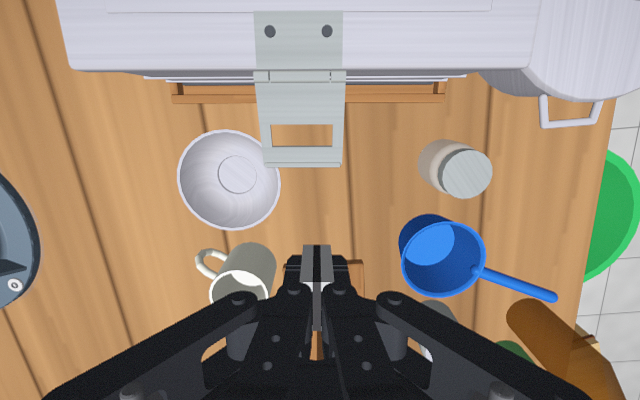

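```bash
python3 - <<'E'
from h import *
np.set_printoptions(precision=4,suppress=True)
for u in [(72,70.5),(527,67.5),(254,69),(343,68)]: print('lid',u,onz('wrist',u,.208))
a=onz('wrist',(72,70.5),.208);b=onz('wrist',(527,67.5),.208);v=b-a;print(np.linalg.norm(v),np.degrees(np.arctan2(v[1],v[0])))
yaw=np.arctan2(v[1],v[0]);tx=np.array([-np.sin(yaw),np.cos(yaw),0]);ty=np.array([-np.cos(yaw),-np.sin(yaw),0])
h=(onz('wrist',(254,69),.208)+onz('wrist',(343,68),.208))/2
mid=(a+b)/2; print('mid',mid,'haspmid',h)
bar=mid-tx*.0215; bar[2]=.161; H=bar+tx*.0175;H[2]=.202
print('bar',bar,'hinge',H)
for th in np.arange(.8,1.75,.1):
    P=[]
    for r,w in ((.066,.031),(.066,-.031),(.051,.023),(.051,-.023),(.033,.023)):
        P.append(H-tx*r*np.sin(th)-np.array([0,0,1])*r*np.cos(th)+ty*w)
    print(round(th,1),proj('wrist',np.array(P)).round(0).tolist())
E
```

```text
lid (72, 70.5) [0.4043 0.1634 0.208 ]
lid (527, 67.5) [0.7048 0.1392 0.208 ]
lid (254, 69) [0.5249 0.1538 0.208 ]
lid (343, 68) [0.5837 0.1494 0.208 ]
0.3015313965535208 -4.603007180775486
mid [0.5546 0.1513 0.208 ] haspmid [0.5543 0.1516 0.208 ]
bar [0.5528 0.1298 0.161 ] hinge [0.5542 0.1473 0.202 ]
0.8 [[268.0, 139.0], [339.0, 139.0], [275.0, 128.0], [331.0, 127.0], [272.0, 112.0]]
0.9 [[267.0, 145.0], [340.0, 145.0], [274.0, 132.0], [331.0, 132.0], [272.0, 115.0]]
1.0 [[266.0, 151.0], [340.0, 150.0], [274.0, 136.0], [331.0, 136.0], [271.0, 117.0]]
1.1 [[266.0, 156.0], [340.0, 155.0], [273.0, 140.0], [331.0, 140.0], [271.0, 120.0]]
1.2 [[265.0, 160.0], [341.0, 160.0], [273.0, 143.0], [331.0, 143.0], [271.0, 122.0]]
1.3 [[264.0, 164.0], [341.0, 164.0], [272.0, 146.0], [332.0, 146.0], [270.0, 123.0]]
1.4 [[262.0, 167.0], [342.0, 167.0], [271.0, 149.0], [332.0, 148.0], [269.0, 125.0]]
1.5 [[261.0, 170.0], [343.0, 169.0], [270.0, 150.0], [332.0, 150.0], [269.0, 126.0]]
1.6 [[259.0, 172.0], [343.0, 171.0], [269.0, 151.0], [333.0, 151.0], [268.0, 126.0]]
1.7 [[258.0, 173.0], [344.0, 173.0], [268.0, 152.0], [333.0, 152.0], [267.0, 126.0]]
```

{"api": "jog_arm", "payload": {"commands": [[-0.03,0.34,-0.3,0,0,0],[-0.07,0.68,-0.7,0,0,0],[-0.07,0.68,-0.7,0,0,0],[-0.07,0.68,-0.7,0,0,0]]}}

```text
t: 3.15
tcp_pos: [0.5487, 0.1231, 0.2193]
ee_rot: [-1.574, -0.001, -1.655]
contact_force: [0.5, -0.7, -1.2]
opening: -0.002
```

{"api": "jog_arm", "payload": {"commands": [[0,0,-0.08,0,0,0],[0,0,-0.14,0,0,0],[0,0,-0.2,0,0,0],[0,0,-0.26,0,0,0],[0,0,-0.3,0,0,0],[0,0,-0.34,0,0,0],[0,0,-0.38,0,0,0],[0,0,-0.4,0,0,0],[0,0,-0.4,0,0,0]]}}

```text
t: 3.9
tcp_pos: [0.5509, 0.1235, 0.1807]
ee_rot: [-1.571, -0.0, -1.655]
contact_force: [-0.1, -0.2, 1.0]
opening: 0.0
```

{"api": "jog_arm", "payload": {"commands": [[0,0.01,-0.02,0,0,0],[0,0.03,-0.04,0,0,0],[0,0.05,-0.05,0,0,0],[0,0.06,-0.05,0,0,0],[0,0.07,-0.05,0,0,0],[0,0.08,-0.05,0,0,0],[0,0.08,-0.05,0,0,0]]}}

```text
t: 4.48
tcp_pos: [0.551, 0.1318, 0.1762]
ee_rot: [-1.571, -0.0, -1.655]
contact_force: [0.4, -1.8, -1.1]
opening: 0.001
```

```bash
python3 -c "
from h import *
print(observe()['tcp_pos'],observe()['contact_force'])"
```

```text
[0.55096884 0.13180339 0.17622527] [ 0.38871546 -1.84562135 -1.05927704]
```

{"api": "jog_arm", "payload": {"commands": [[0,0.01,0,0,0,0],[0,0.015,0,0,0,0],[0,0.02,0,0,0,0],[0,0.02,0,0,0,0]]}}

```text
t: 4.82
tcp_pos: [0.551, 0.1337, 0.1763]
ee_rot: [-1.571, -0.0, -1.655]
contact_force: [-0.3, -2.6, -1.5]
opening: 0.002
```

{"api": "jog_arm", "payload": {"commands": [[0,0.005,0,0,0,0],[0,0.01,0,0,0,0],[0,0.01,0,0,0,0]]}}

```text
t: 5.07
tcp_pos: [0.5511, 0.1347, 0.1763]
ee_rot: [-1.571, 0.0, -1.655]
contact_force: [0.4, -1.6, -1.6]
opening: -0.002
```

{"api": "jog_arm", "payload": {"commands": [[0,0.005,0,0,0,0],[0,0.01,0,0,0,0],[0,0.01,0,0,0,0]]}}

```text
t: 5.32
tcp_pos: [0.5511, 0.1356, 0.1763]
ee_rot: [-1.571, -0.0, -1.655]
contact_force: [-0.5, -4.2, -1.9]
opening: 0.001
```

{"api": "jog_arm", "payload": {"commands": [[0,0.005,0,0,0,0],[0,0.008,0,0,0,0],[0,0.008,0,0,0,0]]}}

```text
t: 5.57
tcp_pos: [0.5511, 0.1356, 0.1763]
ee_rot: [-1.571, -0.002, -1.656]
contact_force: [0.1, -9.8, -0.1]
opening: 0.001
```

{"api": "jog_arm", "payload": {"commands": [[0,-0.05,0,0,0,0],[0,-0.2,0,0,0,0],[0,-0.4,0.3,0,0,0],[0,-0.6,0.7,0,0,0],[0,-0.76,1,0,0,0],[0,-0.76,1,0,0,0],[0,-0.76,1,0,0,0]]}}

```text
t: 6.15
tcp_pos: [0.5521, 0.0599, 0.2783]
ee_rot: [-1.567, 0.001, -1.656]
contact_force: [0.0, -0.1, -0.3]
opening: -0.001
```

```bash
python3 - <<'E'
from h import *
np.set_printoptions(precision=4,suppress=True)
s=observe();print(s['tcp_pos'],s['ee_rot'],s['joint_pos'])
im=grab_frame('wrist');cv2.imwrite('pics/w2.png',cv2.resize(im[20:200,190:430],None,fx=3,fy=3,interpolation=2)[:,:,::-1])
S=np.array([.5528,.1298,.161]);tx=np.array([.08,.997,0])
print(proj('wrist',S),proj('wrist',S+[.017,-.0014,0]),proj('wrist',S-[.017,-.0014,0]))
E
```

```text
[0.5521 0.0599 0.2783] [-1.567   0.0015 -1.6564] [0.1077 0.327  0.2349 1.4746 0.0007 1.7641]
[[310.6394 111.9471]] [[332.2759 111.8915]] [[289.0041 112.0026]]
```

View pics/w2.png

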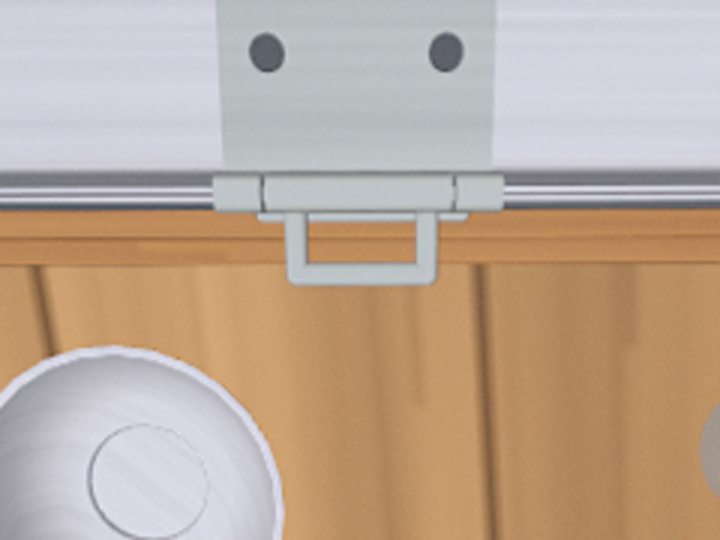

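{"api": "jog_arm", "payload": {"commands": [[-0.1,-0.05,0.2,0,0,0.08],[-0.2,-0.1,0.2,0,0,0.16],[-0.3,-0.2,0.2,0,0,0.24],[-0.5,-0.3,0.2,0,0,0.32],[-0.7,-0.4,0.2,0,0,0.4],[-0.9,-0.5,0.2,0,0,0.48],[-1,-0.6,0.2,0,0,0.56],[-1,-0.6,0.2,0,0,0.64],[-1,-0.6,0.2,0,0,0.72],[-1,-0.6,0.2,0,0,0.8],[-1,-0.6,0.2,0,0,0.88],[-1,-0.6,0.2,0,0,0.95]]}}

```text
t: 7.2
tcp_pos: [0.4506, 0.001, 0.2952]
ee_rot: [-1.571, 0.002, -0.156]
contact_force: [0.8, 0.2, -1.0]
opening: -0.001
```

{"api": "jog_arm", "payload": {"commands": [[-0.25,-0.3,0,0,0,0.08],[-0.5,-0.6,0,0,0,0.09],[-0.7,-0.9,0,0,0,0.09],[-0.7,-1,0,0,0,0.09],[-0.7,-1,0,0,0,0.09]]}}

```text
t: 7.62
tcp_pos: [0.3801, -0.1008, 0.2956]
ee_rot: [-1.571, 0.001, -0.024]
contact_force: [0.6, 1.4, 0.2]
opening: 0.001
```

{"api": "jog_arm", "payload": {"commands": [[0,-0.2,0,0,-0.08,0],[0,-0.4,0,0,-0.16,0],[0,-0.6,0,0,-0.24,0],[0,-0.8,0,0,-0.32,0],[0,-1,0,0,-0.4,0],[0,-1,0,0,-0.48,0],[0,-1,0,0,-0.56,0],[0,-1,0,0,-0.64,0],[0,-1,0,0,-0.72,0],[0,-1,0,0,-0.8,0],[0,-1,0,0,-0.83,0],[0,-1,0,0,-0.83,0]], "fingers": 0.44}}

```text
t: 8.62
tcp_pos: [0.3725, -0.2104, 0.3115]
ee_rot: [-1.511, -1.301, -0.049]
contact_force: [0.1, 0.3, -2.3]
opening: 0.281
```

```bash
python3 -c "
from h import *
s=observe();print(s['tcp_pos'],s['ee_rot'],s['joint_pos'],R.from_euler('xyz',s['ee_rot']).as_matrix())"
```

```text
[ 0.37248819 -0.21040213  0.31146868] [-1.51105969 -1.30057893 -0.04945702] [-1.26204646 -0.50038483 -1.13133609  0.12726563  1.17286396 -0.70119707] [[ 0.26661455  0.96376907 -0.0081157 ]
 [-0.01319672  0.01207016  0.99984007]
 [ 0.96371289 -0.26646481  0.01593667]]
```

{"api": "jog_arm", "payload": {"commands": [[0.3,-0.2,-0.3,0,0,0],[0.6,-0.4,-0.6,0,0,0],[0.6,-0.7,-0.9,0,0,0],[0.6,-0.88,-1,0,0,0],[0.6,-0.88,-1,0,0,0],[0.6,-0.88,-1,0,0,0],[0.6,-0.88,-1,0,0,0]]}}

```text
t: 9.2
tcp_pos: [0.431, -0.3033, 0.2087]
ee_rot: [-1.45, -1.275, -0.094]
contact_force: [0.1, 0.5, 0.6]
opening: 0.278
```

```bash
python3 - <<'E'
from h import *
np.set_printoptions(precision=4,suppress=True)
s=observe();print(s['tcp_pos'],s['ee_rot'],s['joint_pos'])
save('wrist','w3.png')
P=np.array([.492,-.2755,.208]);print(proj('wrist',[P,P+[-.034,0,.01],P+[0,-.0225,-.0145],P+[0,-.0225,-.066],P+[0,.0225,-.066]]))
E
```

```text
[ 0.431  -0.3033  0.2087] [-1.4502 -1.2748 -0.094 ] [-1.1797  0.0432 -1.1352 -0.4677  1.1109 -0.6204]
[[354.4974 238.4901]
 [363.2435 262.3847]
 [321.5111 218.7041]
 [319.1779 144.4257]
 [383.7832 142.6382]]
```

View pics/w3.png

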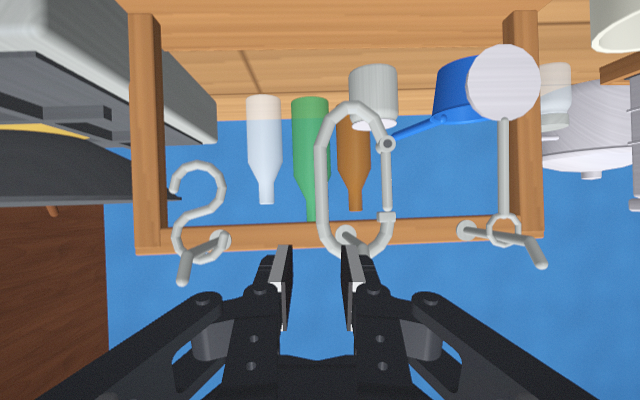

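{"api": "jog_arm", "payload": {"commands": [[0.2,0.02,-0.2,0,0,0],[0.3,0.02,-0.5,0,0,0],[0.3,0.02,-0.5,0,0,0],[0.3,0.02,-0.5,0,0,0]]}}

```text
t: 9.58
tcp_pos: [0.4617, -0.3142, 0.1657]
ee_rot: [-1.454, -1.265, -0.075]
contact_force: [-0.6, 1.1, 0.3]
opening: 0.282
```

```bash
python3 - <<'E'
from h import *
np.set_printoptions(precision=4,suppress=True)
s=observe();print(s['tcp_pos'],s['ee_rot'],s['joint_pos']);print(R.from_euler('xyz',s['ee_rot']).as_matrix())
E
```

```text
[ 0.4617 -0.3142  0.1657] [-1.4542 -1.2651 -0.0754] [-1.1152  0.2263 -1.1348 -0.6938  1.0668 -0.5673]
[[ 0.3001  0.9532 -0.0358]
 [-0.0227  0.0447  0.9987]
 [ 0.9536 -0.2989  0.035 ]]
```

{"api": "jog_arm", "payload": {"commands": [[0.05,0.08,-0.04,0,0,0],[0.12,0.15,-0.08,0,0,0],[0.12,0.15,-0.08,0,0,0],[0.12,0.15,-0.08,0,0,0]]}}

```text
t: 9.92
tcp_pos: [0.4752, -0.3087, 0.1626]
ee_rot: [-1.463, -1.26, -0.058]
contact_force: [-0.5, 0.8, -0.3]
opening: 0.283
```

```bash
python3 - <<'E'
from h import *
np.set_printoptions(precision=4,suppress=True)
s=observe();print(s['tcp_pos'],s['ee_rot'],s['joint_pos']);print(R.from_euler('xyz',s['ee_rot']).as_matrix())
save('wrist','w4.png')
P=np.array([.492,-.2755,.208]);print(proj('wrist',[P,P+[-.034,0,.01],P+[0,-.0225,-.0145],P+[0,-.0225,-.066],P+[0,.0225,-.066]]))
E
```

```text
[ 0.4752 -0.3087  0.1626] [-1.4629 -1.2599 -0.0583] [-1.077   0.2419 -1.1343 -0.7317  1.04   -0.5405]
[[ 0.3054  0.9512 -0.0444]
 [-0.0178  0.0524  0.9985]
 [ 0.9521 -0.3042  0.0329]]
[[377.3585 334.5244]
 [396.1062 387.5689]
 [336.2338 310.3168]
 [333.0872 217.3765]
 [412.7567 214.5956]]
```

View pics/w4.png

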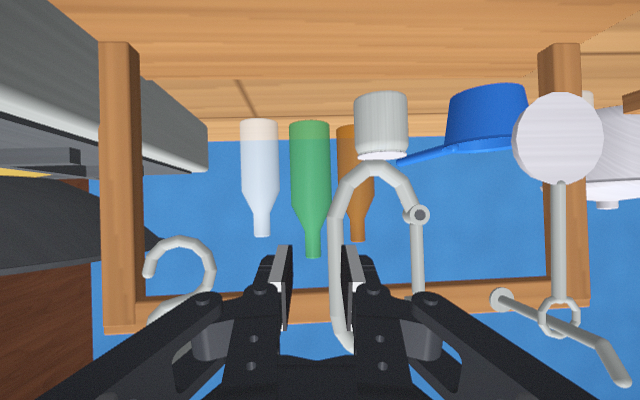

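{"api": "jog_arm", "payload": {"commands": [[0,0.03,0,0,0,0.06],[0,0.06,0,0,0,0.09],[0,0.06,0,0,0,0.09],[0,0.06,0,0,0,0.09]]}}

```text
t: 10.3
tcp_pos: [0.475, -0.3042, 0.1625]
ee_rot: [-1.462, -1.26, 0.082]
contact_force: [0.0, -0.4, -0.1]
opening: 0.28
```

```bash
cat > st.py <<'E'
from h import *
np.set_printoptions(precision=4,suppress=True)
s=observe();M=R.from_euler('xyz',s['ee_rot']).as_matrix()
print(s['t'],s['tcp_pos'],s['joint_pos'],s['contact_force']);print('axis',M[:,1],'jaw',M[:,2],'grasp',s['tcp_pos']-.019*M[:,1])
E
python3 st.py
```

```text
10.3 [ 0.475  -0.3042  0.1625] [-1.1099  0.2521 -0.9738 -0.3408  1.1666 -0.8086] [ 0.0005 -0.4341 -0.0734]
axis [ 0.9342  0.1858 -0.3044] jaw [-0.1846  0.9823  0.0332] grasp [ 0.4573 -0.3077  0.1683]
```

{"api": "jog_arm", "payload": {"commands": [[0,0.03,-0.02,-0.02,-0.004,0.006],[0,0.03,-0.03,-0.02,-0.004,0.006],[0.1,0.05,-0.07,-0.02,-0.004,0.006],[0.2,0.07,-0.1,-0.02,-0.004,0.006],[0.28,0.085,-0.13,-0.02,-0.004,0.006],[0.35,0.1,-0.15,-0.02,-0.004,0.006],[0.35,0.1,-0.15,-0.02,-0.004,0.006]]}}

```text
t: 10.88
tcp_pos: [0.5102, -0.2922, 0.1456]
ee_rot: [-1.555, -1.26, 0.179]
contact_force: [0.3, -0.5, 0.2]
opening: 0.281
```

```bash
python3 st.py; python3 - <<'E'
from h import *
im=grab_frame('wrist'); b=grab_frame('side')[200:320,320:450]
cv2.imwrite('pics/w5.png',np.vstack([im[100:400,150:550],cv2.resize(b,(400,370),interpolation=2)[:300]])[:,:,::-1])
E
```

```text
10.8833 [ 0.5102 -0.2922  0.1456] [-1.0199  0.3235 -1.0173 -0.5959  1.1035 -0.6837] [ 0.2702 -0.5394  0.1917]
axis [ 0.9341  0.1851 -0.3054] jaw [-0.1929  0.9812  0.0048] grasp [ 0.4925 -0.2957  0.1515]
```

View pics/w5.png

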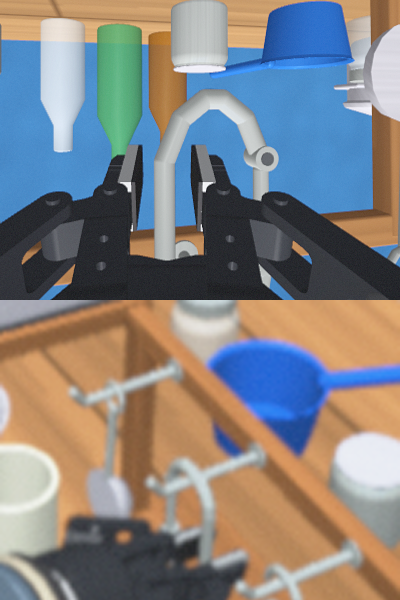

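{"api": "jog_arm", "payload": {"commands": [[0,0,0,0,0,0],[0,0,0,0,0,0],[0,0,0,0,0,0],[0,0,0,0,0,0],[0,0,0,0,0,0],[0,0,0,0,0,0],[0,0,0,0,0,0],[0,0,0,0,0,0]], "fingers": 1, "squeeze": 90}}

```text
t: 11.65
tcp_pos: [0.5098, -0.2931, 0.1461]
ee_rot: [-1.56, -1.261, 0.184]
contact_force: [-1.5, 0.6, 1.6]
opening: 0.076
```

{"api": "jog_arm", "payload": {"commands": [[0,0,0.05,0,0,0],[0,0,0.1,0,0,0],[0,0,0.15,0,0,0],[0,0,0.2,0,0,0],[0,0,0.2,0,0,0]]}}

```text
t: 12.07
tcp_pos: [0.5101, -0.2933, 0.1674]
ee_rot: [-1.565, -1.261, 0.189]
contact_force: [-0.7, -0.7, -2.4]
opening: 0.073
```

```bash
python3 st.py; python3 - <<'E'
from h import *
im=grab_frame('wrist'); b=grab_frame('side')[200:320,320:450]; c=grab_frame('scene')[210:330,215:345]
cv2.imwrite('pics/w6.png',np.vstack([im[100:400,150:550],np.hstack([cv2.resize(b,(400,370),interpolation=2)[:300]])])[:,:,::-1])
cv2.imwrite('pics/w6.png',np.hstack([cv2.resize(im[100:400,150:550],(400,300)),cv2.resize(b,(400,370),interpolation=2)[:300]])[:,:,::-1])
E
```

```text
12.0667 [ 0.5101 -0.2933  0.1674] [-1.0216  0.2641 -0.9984 -0.5176  1.1047 -0.6872] [-0.7123 -0.7364 -2.3658]
axis [ 0.9344  0.1846 -0.3047] jaw [-0.1932  0.9812  0.0018] grasp [ 0.4923 -0.2968  0.1732]
```

View pics/w6.png

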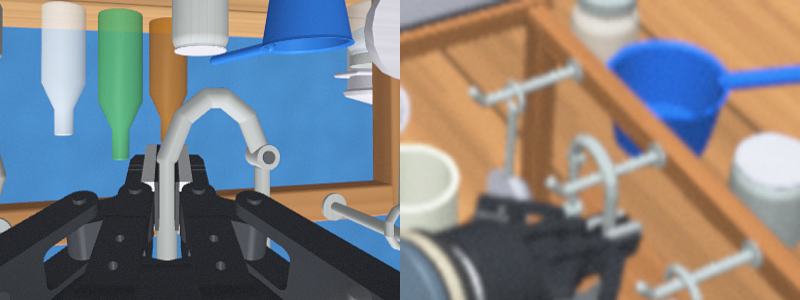

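{"api": "jog_arm", "payload": {"commands": [[-0.15,0,0.01,0,0,0],[-0.3,0,0.01,0,0,0],[-0.45,0.01,0.01,0,0,0],[-0.58,0.01,0.01,0,0,0],[-0.58,0.01,0.01,0,0,0],[-0.58,0.01,0.01,0,0,0]]}}

```text
t: 12.72
tcp_pos: [0.4516, -0.2926, 0.167]
ee_rot: [-1.56, -1.26, 0.182]
contact_force: [0.6, -0.5, -1.2]
opening: 0.075
```

```bash
python3 st.py
```

```text
12.7167 [ 0.4516 -0.2926  0.167 ] [-1.1503  0.2038 -0.9928 -0.2365  1.1888 -0.9209] [ 0.632  -0.5451 -1.1843]
axis [ 0.9344  0.1837 -0.3054] jaw [-0.1918  0.9814  0.0034] grasp [ 0.4339 -0.2961  0.1728]
```

{"api": "jog_arm", "payload": {"commands": [[-0.05,0,0.3,0,0,0],[-0.05,0,0.6,0,0,0],[-0.05,0,0.9,0,0,0],[-0.03,0,1,0,0,0],[0,0,1,0,0,0],[0,0,1,0,0,0]]}}

```text
t: 13.22
tcp_pos: [0.4525, -0.2919, 0.2668]
ee_rot: [-1.563, -1.261, 0.188]
contact_force: [-0.0, 0.6, -2.3]
opening: 0.075
```

{"api": "jog_arm", "payload": {"commands": [[0.1,0.1,0.3,0,0,0],[0.2,0.3,0.5,0,0,0],[0.3,0.6,0.5,0,0,0],[0.4,0.8,0.5,0,0,0],[0.5,1,0.5,0,0,0],[0.5,1,0.5,0,0,0]]}}

```text
t: 13.72
tcp_pos: [0.5021, -0.1882, 0.3146]
ee_rot: [-1.55, -1.26, 0.177]
contact_force: [-0.6, -0.0, -1.8]
opening: 0.077
```

{"api": "jog_arm", "payload": {"commands": [[0.1,0.25,0,0,0,0],[0.25,0.5,0,0,0,0],[0.4,0.75,0,0,0,0],[0.5,1,0,0,0,0],[0.5,1,0,0,0,0],[0.5,1,0,0,0,0]]}}

```text
t: 14.22
tcp_pos: [0.5517, -0.0899, 0.3149]
ee_rot: [-1.554, -1.258, 0.182]
contact_force: [0.6, -0.7, -2.1]
opening: 0.071
```

```bash
python3 st.py
```

```text
14.2167 [ 0.5517 -0.0899  0.3149] [-0.5262 -0.314  -1.1226 -0.4008  0.6836 -0.2608] [ 0.5949 -0.6551 -2.0733]
axis [ 0.9327  0.1887 -0.3074] jaw [-0.1966  0.9805  0.0053] grasp [ 0.534  -0.0935  0.3207]
```

{"api": "jog_arm", "payload": {"commands": [[0.05,0.3,-0.2,0,0,-0.033],[0.1,0.6,-0.4,0,0,-0.033],[0.13,0.9,-0.6,0,0,-0.033],[0.13,1,-0.8,0,0,-0.033],[0.13,1,-0.9,0,0,-0.033],[0.13,1,-0.9,0,0,-0.033]]}}

```text
t: 14.72
tcp_pos: [0.6107, -0.0049, 0.2785]
ee_rot: [-1.55, -1.212, 0.133]
contact_force: [-0.0, -0.4, -1.6]
opening: 0.072
```

{"api": "jog_arm", "payload": {"commands": [[0,0.2,-0.2,0,0,0],[0,0.38,-0.4,0,0,0],[0,0.38,-0.7,0,0,0],[0,0.38,-0.99,0,0,0],[0,0.38,-0.99,0,0,0],[0,0.38,-0.99,0,0,0]]}}

```text
t: 15.22
tcp_pos: [0.6527, 0.0285, 0.2032]
ee_rot: [-1.544, -1.169, 0.133]
contact_force: [-0.3, 0.2, -2.1]
opening: 0.075
```

```bash
python3 st.py; python3 - <<'E'
from h import *
s=observe();im=grab_frame('wrist'); a=grab_frame('scene')
c=cv2.resize(a[140:230,320:440],(533,400),interpolation=2)
cv2.imwrite('pics/w7.png',np.hstack([im[:,150:410],c])[:,:,::-1])
g=np.array([.5528,.1303,.161]);print(proj('wrist',g))
E
```

```text
15.2167 [0.6527 0.0285 0.2032] [-0.0502  0.0816 -1.1347 -0.8063  0.1953 -0.0729] [-0.3185  0.1601 -2.1092]
axis [ 0.9083  0.1487 -0.391 ] jaw [-0.1572  0.9875  0.0104] grasp [0.6355 0.0257 0.2107]
[[768.84231563 105.40773695]]
```

View pics/w7.png

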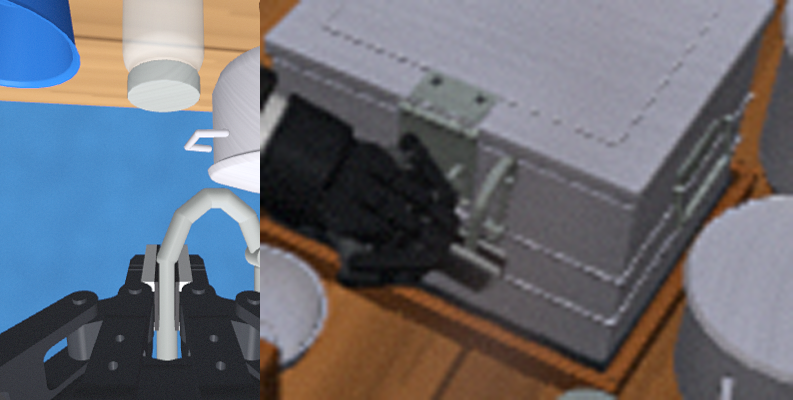

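```bash
cat > kin.py <<'E'
import numpy as np
from scipy.optimize import least_squares
from scipy.spatial.transform import Rotation as R
D=[([-1.32,.2133,-.035,1.3235,0,1.5708],[.124,-.484,.2309],[-1.5718,0,-2.8908]),
([.1077,.327,.2349,1.4746,.0007,1.7641],[.5521,.0599,.2783],[-1.567,.0015,-1.6564]),
([-1.26205,-.50038,-1.13134,.12727,1.17286,-.7012],[.37249,-.2104,.31147],[-1.51106,-1.30058,-.04946]),
([-1.1797,.0432,-1.1352,-.4677,1.1109,-.6204],[.431,-.3033,.2087],[-1.4502,-1.2748,-.094]),
([-1.1152,.2263,-1.1348,-.6938,1.0668,-.5673],[.4617,-.3142,.1657],[-1.4542,-1.2651,-.0754]),
([-1.077,.2419,-1.1343,-.7317,1.04,-.5405],[.4752,-.3087,.1626],[-1.4629,-1.2599,-.0583]),
([-1.1099,.2521,-.9738,-.3408,1.1666,-.8086],[.475,-.3042,.1625],[-1.462,-1.26,.082]),
([-1.0199,.3235,-1.0173,-.5959,1.1035,-.6837],[.5102,-.2922,.1456],[-1.555,-1.26,.179]),
([-1.1503,.2038,-.9928,-.2365,1.1888,-.9209],[.4516,-.2926,.167],[-1.56,-1.26,.182]),
([-.5262,-.314,-1.1226,-.4008,.6836,-.2608],[.5517,-.0899,.3149],[-1.554,-1.258,.182]),
([-.0502,.0816,-1.1347,-.8063,.1953,-.0729],[.6527,.0285,.2032],[-1.544,-1.169,.133])]
Ax=lambda a,t:R.from_rotvec(np.array(a,float)*t)
def fk(q,p):
    r0,z0,L1,L2,e,L3,c,L4=p
    A=Ax([0,0,1],q[0]);P=A.apply([r0,0,z0]);A=A*Ax([0,1,0],q[1]);P=P+A.apply([0,0,L1]);A=A*Ax([0,-1,0],q[2]);P=P+A.apply([L2,0,e])
    A=A*Ax([0,1,0],q[3]);P=P+A.apply([L3,0,c]);A=A*Ax([0,0,1],q[4]);P=P+A.apply([L4,0,0]);A=A*Ax([1,0,0],q[5])
    # tool axes: y=+x local ; x=+z local ; z=+y local
    return P,A*R.from_matrix(np.array([[0,1,0],[0,0,1],[1,0,0]]).astype(float))
def res(p): return np.concatenate([fk(q,p)[0]-t for q,t,_ in D])
s=least_squares(res,[.0,.4,.4,.4,0,.05,0,.3]);P0=s.x
lo=np.array([-2.98,-.74,-1.14,-2.1,-1.57,-3.14])+.02;hi=np.array([2.98,1.72,1.35,2.04,1.44,3.14])-.02
def ik(t,Rt,q0):
    f=lambda q:np.r_[(fk(q,P0)[0]-t)*10,(fk(q,P0)[1]*Rt.inv()).as_rotvec()*3]
    best=None
    for g in [q0]+[np.random.default_rng(i).uniform(lo,hi) for i in range(6)]:
        r=least_squares(f,np.clip(g,lo+1e-3,hi-1e-3),bounds=(lo,hi))
        if best is None or r.cost<best.cost: best=r
        if best.cost<1e-9:break
    return best.x,best.cost
E
python3 - <<'E'
from kin import *
np.set_printoptions(precision=4,suppress=True)
print(P0,np.abs(s.fun).max())
for q,t,e in D: print(np.degrees((fk(q,P0)[1]*R.from_euler('xyz',e).inv()).magnitude()).round(2),end=' ')
print()
# tool tilt (deg down) x yaw at insertion end; spine (.5501,.0964), grasp z .1256+.006 for upright
for z in (.13,.105):
  for tilt in (17,30,40,50,60,70):
    for yaw in (8,):
      c,si=np.cos(np.radians(tilt)),np.sin(np.radians(tilt));y=np.radians(yaw)
      d=np.array([c*np.cos(y),c*np.sin(y),-si]);zz=np.array([-np.sin(y),np.cos(y),0]);M=np.stack([np.cross(d,zz),d,zz],1)
      t=np.array([.5501,.0964,z])+.019*d
      q,cst=ik(t,R.from_matrix(M),np.array(D[-1][0]));print(z,tilt,yaw,q,'%.1e'%cst)
E
```

```text
[-0.0001  0.2434  0.4859  0.393   0.0665  0.1398  0.      0.3156] 6.175937248659169e-05
0.0 0.01 0.0 0.0 0.01 0.0 0.03 0.03 0.05 0.02 0.01 
0.13 17 8 [ 0.2304  0.0449 -1.12   -0.6087 -0.1026  0.0512] 4.6e-01
0.13 30 8 [ 0.2068 -0.0076 -1.12   -0.4714 -0.0614  0.0406] 9.0e-02
0.13 40 8 [ 0.1967 -0.0317 -1.12   -0.3866 -0.0438  0.0369] 5.3e-05
0.13 50 8 [ 0.191  -0.0406 -0.9345 -0.0206 -0.033   0.0394] 4.9e-24
0.13 60 8 [ 0.1857  0.0187 -0.7378  0.2911 -0.023   0.0399] 9.2e-30
0.13 70 8 [ 0.181   0.1173 -0.5358  0.5689 -0.0141  0.0389] 3.8e-21
0.105 17 8 [ 0.2364  0.1272 -1.12   -0.674  -0.1131  0.0568] 5.3e-01
0.105 30 8 [ 0.2082  0.0621 -1.12   -0.5202 -0.0637  0.0428] 1.3e-01
0.105 40 8 [ 0.1973  0.033  -1.12   -0.4291 -0.0446  0.0382] 4.1e-03
0.105 50 8 [ 0.191   0.0101 -0.9725 -0.1093 -0.033   0.0394] 6.3e-27
0.105 60 8 [ 0.1857  0.055  -0.7769  0.2157 -0.023   0.0399] 2.9e-30
0.105 70 8 [ 0.181   0.1449 -0.5754  0.5017 -0.0141  0.0389] 3.4e-22
```

```bash
python3 - <<'E'
from h import *
s=observe();A=R.from_euler('xyz',s['ee_rot']);B=R.from_euler('xyz',[-1.562,-1.26,.184])
print((B*A.inv()).as_rotvec()/(np.pi/2))
E
```

```text
[ 0.00526849 -0.05634206  0.02162126]
```

{"api": "jog_arm", "payload": {"commands": [[-0.2,-0.2,0.3,0,0,0],[-0.4,-0.4,0.6,0,0,0],[-0.7,-0.6,0.9,0.003,-0.03,0.01],[-0.93,-0.79,1,0.005,-0.056,0.022],[-0.93,-0.79,1,0.005,-0.056,0.022],[-0.93,-0.79,1,0.005,-0.056,0.022]]}}

```text
t: 15.82
tcp_pos: [0.5635, -0.0549, 0.3178]
ee_rot: [-1.57, -1.255, 0.194]
contact_force: [0.8, -0.1, -1.3]
opening: 0.076
```

```bash
python3 st.py; python3 - <<'E'
from h import *
s=observe();A=R.from_euler('xyz',s['ee_rot']);B=R.from_euler('xyz',[-1.562,-1.26,.184])
print((B*A.inv()).as_rotvec()/(np.pi/2))
E
```

```text
15.8167 [ 0.5635 -0.0549  0.3178] [-0.397  -0.3352 -1.1342 -0.4236  0.5585 -0.2056] [ 0.8455 -0.0982 -1.3341]
axis [ 0.9325  0.1836 -0.3109] jaw [-0.1931  0.9812  0.0002] grasp [ 0.5458 -0.0584  0.3237]
[ 0.00218136 -0.00302858 -0.00124178]
```

{"api": "jog_arm", "payload": {"commands": [[-0.1,-0.3,0,0,0,0],[-0.3,-0.6,0,0,0,0],[-0.5,-0.9,0,0,0,0],[-0.6,-1,0,0,0,0],[-0.6,-1,0,0,0,0]]}}

```text
t: 16.23
tcp_pos: [0.5035, -0.1551, 0.3148]
ee_rot: [-1.562, -1.25, 0.186]
contact_force: [0.4, -0.6, -2.0]
opening: 0.075
```

{"api": "jog_arm", "payload": {"commands": [[-0.2,-0.3,0,0,0,0],[-0.4,-0.6,0,0,0,0],[-0.52,-0.9,-0.1,0,0,0],[-0.52,-1,-0.2,0,0,0],[-0.52,-1,-0.2,0,0,0]]}}

```text
t: 16.65
tcp_pos: [0.4526, -0.2546, 0.2929]
ee_rot: [-1.556, -1.248, 0.181]
contact_force: [0.9, 0.2, -1.6]
opening: 0.073
```

{"api": "jog_arm", "payload": {"commands": [[0,-0.2,-0.2,0,0,0],[0,-0.37,-0.5,0,0,0],[0,-0.37,-0.8,0,0,0],[0,-0.37,-1,0,0,0],[0,-0.37,-1,0,0,0],[0,-0.37,-1,0,0,0]]}}

```text
t: 17.15
tcp_pos: [0.4532, -0.2879, 0.1941]
ee_rot: [-1.554, -1.249, 0.183]
contact_force: [0.5, -0.4, -1.1]
opening: 0.074
```

```bash
python3 st.py; python3 - <<'E'
from h import *
s=observe();A=R.from_euler('xyz',s['ee_rot']);B=R.from_euler('xyz',[-1.562,-1.26,.184])
print((B*A.inv()).as_rotvec()/(np.pi/2))
E
```

```text
17.15 [ 0.4532 -0.2879  0.1941] [-1.1401  0.1267 -0.9571 -0.1117  1.1782 -0.9291] [ 0.4723 -0.4329 -1.0687]
axis [ 0.9296  0.1898 -0.3161] jaw [-0.1983  0.9801  0.0054] grasp [ 0.4355 -0.2915  0.2001]
[-0.00037135 -0.00709651 -0.00462314]
```

{"api": "jog_arm", "payload": {"commands": [[-0.01,-0.05,-0.1,0,-0.007,-0.005],[-0.01,-0.05,-0.2,0,-0.007,-0.005],[-0.01,-0.05,-0.265,0,-0.007,-0.005],[-0.01,-0.05,-0.265,0,-0.007,-0.005],[-0.01,-0.05,-0.265,0,-0.007,-0.005]]}}

```text
t: 17.57
tcp_pos: [0.4522, -0.2941, 0.169]
ee_rot: [-1.57, -1.261, 0.191]
contact_force: [-0.4, 0.1, -1.3]
opening: 0.075
```

```bash
python3 st.py
```

```text
17.5667 [ 0.4522 -0.2941  0.169 ] [-1.1503  0.2007 -0.9915 -0.2389  1.1876 -0.9171] [-0.4357  0.1067 -1.2995]
axis [ 0.9351  0.181  -0.3048] jaw [-0.19    0.9818  0.0002] grasp [ 0.4344 -0.2976  0.1747]
```

Good; reinsert over the hook and lower.

{"api": "jog_arm", "payload": {"commands": [[0.12,0.01,0,0,0,0],[0.24,0.01,0,0,0,0],[0.36,0.01,0,0,0,0],[0.48,0.01,0,0,0,0],[0.56,0.01,0,0,0,0],[0.56,0.01,0,0,0,0]]}}

```text
t: 18.07
tcp_pos: [0.5091, -0.2931, 0.1693]
ee_rot: [-1.573, -1.262, 0.194]
contact_force: [-0.5, 0.5, -1.3]
opening: 0.076
```

{"api": "jog_arm", "payload": {"commands": [[0,0,-0.06,0,0,0],[0,0,-0.12,0,0,0],[0,0,-0.18,0,0,0],[0,0,-0.215,0,0,0],[0,0,-0.215,0,0,0]]}}

```text
t: 18.48
tcp_pos: [0.5076, -0.293, 0.146]
ee_rot: [-1.565, -1.262, 0.185]
contact_force: [-0.0, 2.6, 3.2]
opening: 0.073
```

```bash
python3 st.py
```

```text
18.4833 [ 0.5076 -0.293   0.146 ] [-1.0255  0.3213 -1.0216 -0.5978  1.1054 -0.6876] [-0.0005  2.5928  3.1508]
axis [ 0.9351  0.1815 -0.3043] jaw [-0.19    0.9818  0.0018] grasp [ 0.4898 -0.2965  0.1518]
```

{"api": "jog_arm", "payload": {"commands": [[0,0,0,0,0,0],[0,0,0,0,0,0],[0,0,0,0,0,0],[0,0,0,0,0,0],[0,0,0,0,0,0]], "fingers": 0.44}}

```text
t: 18.9
tcp_pos: [0.5078, -0.2933, 0.1465]
ee_rot: [-1.568, -1.261, 0.187]
contact_force: [-0.5, 0.1, 0.1]
opening: 0.28
```

{"api": "jog_arm", "payload": {"commands": [[-0.1,-0.02,0.03,0,0,0],[-0.25,-0.05,0.08,0,0,0],[-0.4,-0.08,0.13,0,0,0],[-0.55,-0.1,0.18,0,0,0],[-0.75,-0.12,0.4,0,0,0],[-0.75,-0.12,0.7,0,0,0],[-0.75,-0.12,1,0,0,0],[-0.75,-0.12,1,0,0,0]]}}

```text
t: 19.57
tcp_pos: [0.4331, -0.3069, 0.2525]
ee_rot: [-1.59, -1.263, 0.209]
contact_force: [0.3, -1.8, 1.4]
opening: 0.281
```

```bash
python3 st.py;  python3 - <<'E'
from h import *
grab_frame('wrist'); 
for n in ('side','scene'):
    im=grab_frame(n); b=cv2.imread('pics/a.png' if n=='scene' else 'pics/b.png')[:,:,::-1]
    # compare clip region with start
    x0,y0,x1,y1=(372,240,395,300) if n=='side' else (256,245,285,285)
    print(n,np.abs(im[y0:y1,x0:x1].astype(int)-b[y0:y1,x0:x1]).mean())
    cv2.imwrite('pics/now_%s.png'%n,im[:,:,::-1])
E
```

```text
19.5667 [ 0.4331 -0.3069  0.2525] [-1.2085  0.037  -0.8354  0.1995  1.2187 -1.0511] [ 0.3126 -1.7988  1.3809]
axis [ 0.9362  0.1784 -0.3028] jaw [-0.189   0.982  -0.0059] grasp [ 0.4153 -0.3103  0.2583]
side 7.631159420289855
scene 6.898563218390804
```

{"api": "jog_arm", "payload": {"commands": [[0,0,0.2,-0.014,0.072,0],[0,0,0.4,-0.028,0.144,0],[0,0,0.6,-0.042,0.216,0],[0,0,0.6,-0.056,0.29,0],[0,0,0.6,-0.07,0.36,0],[0,0,0.6,-0.084,0.43,0],[0.1,0,0.6,-0.1,0.5,0],[0.2,0.05,0.6,-0.11,0.58,0],[0.3,0.1,0.6,-0.125,0.65,0],[0.4,0.1,0.6,-0.14,0.72,0],[0.5,0.1,0.6,-0.15,0.79,0],[0.57,0.1,0.6,-0.15,0.79,0]]}}

```text
t: 20.72
tcp_pos: [0.4915, -0.2942, 0.3042]
ee_rot: [-1.567, 0.011, 0.19]
contact_force: [1.4, -0.1, -0.3]
opening: 0.277
```

{"api": "jog_arm", "payload": {"commands": [[0,0,0,0,0,-0.08],[0,0,0,0,0,-0.16],[0,0,0,0,0,-0.24],[0,0,0,0,0,-0.32],[0,0,0,0,0,-0.4],[0,0,0,0,0,-0.48],[0,0,0,0,0,-0.56],[0,0,0,0,0,-0.64],[0,0,0,0,0,-0.72],[0,0,0,0,0,-0.8],[0,0,0,0,0,-0.88],[0,0,0,0,0,-0.95]]}}

```text
t: 21.72
tcp_pos: [0.49, -0.2951, 0.3044]
ee_rot: [-1.57, 0.004, -1.311]
contact_force: [-0.3, -0.9, -0.7]
opening: 0.281
```

```bash
python3 st.py; python3 - <<'E'
from h import *
s=observe();A=R.from_euler('xyz',s['ee_rot']);B=R.from_euler('xyz',[-1.5708,0,-1.606])
print((B*A.inv()).as_rotvec()/(np.pi/2))
E
```

```text
21.7167 [ 0.49   -0.2951  0.3044] [-0.5441  0.3788  0.3747  1.5688  0.0037  0.7667] [-0.2692 -0.9256 -0.6778]
axis [ 0.0001  0.0043 -1.    ] jaw [0.9664 0.2571 0.0012] grasp [ 0.49   -0.2952  0.3234]
[-0.00269765  0.00045002 -0.187927  ]
```

{"api": "jog_arm", "payload": {"commands": [[0,-0.014,-0.1,-0.003,0,-0.08],[0,-0.014,-0.3,-0.003,0,-0.16],[0,-0.014,-0.5,-0.003,0,-0.188],[0,-0.014,-0.65,-0.003,0,-0.188],[0,-0.014,-0.65,-0.003,0,-0.188],[0,-0.014,-0.65,-0.003,0,-0.188]]}}

```text
t: 22.22
tcp_pos: [0.4894, -0.2962, 0.24]
ee_rot: [-1.571, -0.001, -1.599]
contact_force: [0.3, 0.1, 0.9]
opening: 0.282
```

```bash
python3 st.py; python3 - <<'E'
from h import *
im=grab_frame('wrist');cv2.imwrite('pics/w8.png',im[:,:,::-1])
P=np.array([.4905,-.2745,.0]);
print(proj('wrist',[P+[0,-.0225,.1935],P+[0,.0,.2205],P+[0,.0225,.1935],P+[-.032,0,.224]]))
E
```

```text
22.2167 [ 0.4894 -0.2962  0.24  ] [-0.5437  0.3648  0.1922  1.3979 -0.0009  1.0557] [0.2949 0.1439 0.8995]
axis [-0.0002 -0.0009 -1.    ] jaw [ 0.9996 -0.0286 -0.0002] grasp [ 0.4894 -0.2962  0.259 ]
[[317.42174848 226.06826543]
 [316.4791494  205.83207943]
 [315.39071395 156.73091923]
 [256.6656762  209.46750898]]
```

View pics/w8.png

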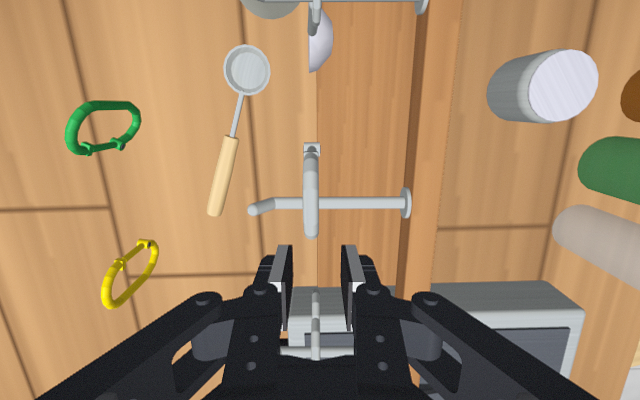

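{"api": "jog_arm", "payload": {"commands": [[-0.03,-0.005,-0.15,0,0,0],[-0.03,-0.005,-0.3,0,0,0],[-0.03,-0.005,-0.45,0,0,0],[-0.03,-0.005,-0.6,0,0,0],[-0.03,-0.005,-0.69,0,0,0],[-0.03,-0.005,-0.69,0,0,0]]}}

```text
t: 22.77
tcp_pos: [0.4865, -0.2969, 0.1714]
ee_rot: [-1.57, -0.002, -1.6]
contact_force: [-0.0, -0.1, -0.2]
opening: 0.28
```

```bash
python3 st.py
```

```text
22.7667 [ 0.4865 -0.2969  0.1714] [-0.5473  0.3721  0.0296  1.2266 -0.0009  1.0524] [-0.0366 -0.0606 -0.2189]
axis [ 0.001  -0.0017 -1.    ] jaw [ 0.9996 -0.0289  0.001 ] grasp [ 0.4865 -0.2968  0.1904]
```

{"api": "jog_arm", "payload": {"commands": [[0,0,0,0,0,0],[0,0,0,0,0,0],[0,0,0,0,0,0],[0,0,0,0,0,0],[0,0,0,0,0,0],[0,0,0,0,0,0],[0,0,0,0,0,0]], "fingers": 1, "squeeze": 100}}

```text
t: 23.35
tcp_pos: [0.4874, -0.2973, 0.1732]
ee_rot: [-1.567, -0.003, -1.6]
contact_force: [2.9, -0.3, 6.4]
opening: 0.081
```

```bash
python3 st.py
```

```text
23.35 [ 0.4874 -0.2973  0.1732] [-0.5474  0.3704  0.0316  1.2271 -0.0008  1.0526] [ 2.9441 -0.2849  6.3721]
axis [ 0.0038 -0.0032 -1.    ] jaw [ 0.9996 -0.0292  0.0039] grasp [ 0.4873 -0.2973  0.1922]
```

{"api": "jog_arm", "payload": {"commands": [[0,0,0.06,0,0,0],[0,0,0.12,0,0,0],[0,0,0.18,0,0,0],[0,0,0.24,0,0,0],[0,0,0.24,0,0,0]]}}

```text
t: 23.77
tcp_pos: [0.4873, -0.2974, 0.198]
ee_rot: [-1.567, -0.003, -1.6]
contact_force: [0.4, -0.1, -1.7]
opening: 0.08
```

{"api": "jog_arm", "payload": {"commands": [[-0.15,0,0,0,0,0],[-0.3,0,0,0,0,0],[-0.45,0.01,0,0,0,0],[-0.6,0.01,0,0,0,0],[-0.6,0.01,0,0,0,0]]}}

```text
t: 24.18
tcp_pos: [0.4248, -0.296, 0.1967]
ee_rot: [-1.569, -0.002, -1.601]
contact_force: [-0.1, 0.7, -1.3]
opening: 0.079
```

```bash
python3 st.py
```

```text
24.1833 [ 0.4248 -0.296   0.1967] [-0.6079  0.2552 -0.0675  1.2452 -0.0011  0.993 ] [-0.0785  0.6717 -1.3303]
axis [ 0.0017 -0.0025 -1.    ] jaw [ 0.9995 -0.0301  0.0018] grasp [ 0.4248 -0.2959  0.2157]
```

{"api": "jog_arm", "payload": {"commands": [[0,0,0.3,0,0,0],[0,0,0.6,0,0,0],[0,0.1,0.9,0,0,0],[0,0.3,1,0,0,-0.032],[0,0.6,1,0,0,-0.032],[0,0.9,1,0,0,-0.032],[0,1,1,0,0,-0.032],[0,1,1,0,0,-0.032]]}}

```text
t: 24.85
tcp_pos: [0.4272, -0.1942, 0.2969]
ee_rot: [-1.568, -0.002, -1.648]
contact_force: [0.0, 0.2, -2.0]
opening: 0.082
```

{"api": "jog_arm", "payload": {"commands": [[0.2,0.3,0.1,0,0,0],[0.4,0.6,0.1,0,0,0],[0.6,0.9,0.1,0,0,0],[0.6,1,0.1,0,0,0],[0.6,1,0.1,0,0,0]]}}

```text
t: 25.27
tcp_pos: [0.4878, -0.0946, 0.306]
ee_rot: [-1.569, -0.002, -1.648]
contact_force: [-0.0, 0.5, -2.1]
opening: 0.079
```

{"api": "jog_arm", "payload": {"commands": [[0.2,0.3,0,0,0,0],[0.4,0.6,0,0,0,0],[0.6,0.9,-0.2,0,0,0],[0.6,1,-0.5,0,0,0],[0.6,1,-0.8,0,0,0],[0.6,1,-0.8,0,0,0],[0.6,1,-0.8,0,0,0]]}}

```text
t: 25.85
tcp_pos: [0.546, 0.0027, 0.2261]
ee_rot: [-1.571, -0.003, -1.651]
contact_force: [0.6, 0.1, -0.6]
opening: 0.081
```

```bash
python3 st.py
```

```text
25.85 [0.546  0.0027 0.2261] [ 0.0067  0.3103  0.0807  1.3416 -0.003   1.6578] [ 0.6449  0.1465 -0.5582]
axis [-0.0004 -0.003  -1.    ] jaw [ 0.9968 -0.0802 -0.0001] grasp [0.546  0.0028 0.2451]
```

{"api": "jog_arm", "payload": {"commands": [[0,0.15,-0.3,0,0,0],[0,0.3,-0.6,0,0,0],[0.015,0.45,-0.73,0,0,0],[0.015,0.59,-0.73,0,0,0],[0.015,0.59,-0.73,0,0,0],[0.015,0.59,-0.73,0,0,0]]}}

```text
t: 26.35
tcp_pos: [0.5497, 0.0623, 0.1557]
ee_rot: [-1.565, -0.002, -1.65]
contact_force: [0.4, -1.1, -1.1]
opening: 0.079
```

```bash
python3 st.py; python3 - <<'E'
from h import *
# clip column in the wrist view above bar: find grey clip vs model
s=observe();t=s['tcp_pos'];tx=np.array([.080,.997,0]);z=np.array([0,0,1.])
O=t+.0233*tx+.0203*z
print('O',O)
P=[O+27*.001*z, O-.0225*tx, O+.0225*tx-.0065*z, O+.027*tx, O+.0225*tx-.052*z, np.array([.5528,.1303,.161])]
for n in('wrist','scene','side'): print(n,proj(n,P).round(1).tolist())
im=grab_frame('wrist');cv2.imwrite('pics/w9.png',im[:,:,::-1])
g=cv2.cvtColor(im,cv2.COLOR_RGB2GRAY)
for r in range(90,240,10): print(r,g[r,296:340:2])
E
```

```text
26.35 [0.5497 0.0623 0.1557] [ 0.1147  0.3416 -0.0544  1.17   -0.0032  1.7651] [ 0.362  -1.1108 -1.0882]
axis [ 0.0051 -0.0026 -1.    ] jaw [ 0.9968 -0.0795  0.0053] grasp [0.5496 0.0624 0.1747]
O [0.55155433 0.08556273 0.1759941 ]
wrist [[317.2, 264.1], [316.7, 280.2], [316.8, 177.0], [316.9, 169.5], [316.3, 158.9], [311.2, 121.3]]
scene [[350.0, 178.1], [345.9, 188.7], [353.2, 181.6], [354.0, 179.3], [352.5, 191.7], [355.9, 179.1]]
side [[324.8, 169.3], [328.5, 182.2], [321.6, 175.7], [320.9, 172.8], [321.8, 189.4], [317.6, 174.4]]
90 [148 149 149 148 148 149 147 150 148 148 150 148 149 150 149 148 148 148
 148 148 147 150]
100 [145 142 145 146 142 143 143 145 144 142 142 143 142 142 144 143 141 141
 143 143 142 142]
110 [155 154 156 155 155 155 156 155 155 157 157 155 157 157 156 154 155 157
 159 158 157 157]
120 [196 197 197 196 199 196 196 196 197 196 196 197 196 197 197 196 195 198
 197 198 196 195]
130 [148 149 149 152 150 149 148 147 144 141 140 143 144 146 150 153 150 153
 148 145 144 149]
140 [150 148 152 154 153 152 152 150 150 147 146 146 147 151 152 156 157 156
 154 150 
[... 163 characters left out ...]
0 126 155 154 155
 156 153 149 151]
170 [154 151 150 181 172 109 106  96  98  97  97  94 134 174 174 152 153 156
 157 152 150 149]
180 [155 153 151 164 135 129 127 122 114 112 107 104 103 104 148 150 154 155
 156 159 159 161]
190 [154 153 152 162 167 166 167 163 162 155 152 141 128 118 127 149 152 153
 156 159 161 160]
200 [154 155 148 163 166 168 166 165 163 158 152 139 129 117 112 149 151 154
 157 156 158 160]
210 [156 155 149 179 189 193 195 196 196 195 187 177 166 148 120 149 151 152
 154 156 159 161]
220 [156 155 132 177 187 191 195 197 198 195 189 181 167 152 125 134 152 152
 154 158 159 159]
230 [156 155 158 173 187 191 196 194 196 194 191 184 170 154 130 123 149 150
 153 157 156 160]
```

```bash
python3 - <<'E'
from h import *
im=cv2.imread('pics/w9.png');g=cv2.cvtColor(im,cv2.COLOR_BGR2GRAY).astype(int)
for c in (304,308,312,316,320): print(c,[ (r,g[r,c]) for r in range(108,128,1)][::1] if c==312 else '', g[150:206:2,c].tolist())
# image columns extents of bar at row 120
print(g[120,270:350:2].tolist())
s=observe();t=s['tcp_pos'];B=np.array([.5528,.1303,.161])
for dy in(-.003,0,.003): print(dy,proj('wrist',[B+[0,dy,0],B+[0,dy-.003,0],B+[0,dy+.003,0]])[:,1])
tx=np.array([.080,.997,0]);z=np.array([0,0,1.]);O=t+.0233*tx+.0203*z
for x,zz in ((27,0),(26.5,5),(25,9),(27,-6.5),(15.5,-6.5),(22.5+3.5,-30),(28,-52)): print(x,zz,proj('wrist',O+x*.001*tx+zz*.001*z))
E
```

```text
304  [153, 155, 130, 169, 192, 199, 198, 199, 200, 202, 172, 82, 183, 186, 131, 135, 135, 132, 147, 168, 167, 166, 166, 167, 166, 166, 165, 166]
308  [151, 153, 130, 170, 195, 170, 110, 109, 111, 109, 106, 91, 140, 127, 125, 127, 126, 143, 165, 165, 167, 165, 166, 166, 166, 166, 166, 165]
312 [(108, np.int64(154)), (109, np.int64(154)), (110, np.int64(155)), (111, np.int64(131)), (112, np.int64(141)), (113, np.int64(146)), (114, np.int64(131)), (115, np.int64(141)), (116, np.int64(168)), (117, np.int64(183)), (118, np.int64(193)), (119, np.int64(195)), (120, np.int64(197)), (121, np.int64(196)), (122, np.int64(198)), (123, np.int64(198)), (124, np.int64(198)), (125, np.int64(197)), (126, np.int64(197)), (127, np.int64(195))] [150, 151, 135, 174, 164, 97, 98, 101, 99, 101, 98, 100, 116, 118, 116, 114, 116, 149, 161, 164, 162, 163, 161, 161, 163, 163, 163, 165]
316  [147, 147, 139, 176, 201, 103, 95, 95, 97, 97, 97, 105, 134, 105, 109, 107, 108, 126, 151, 151, 152, 150, 152, 149, 151, 152, 151, 156]
320  [145, 136, 142, 177, 199, 198, 200, 203, 204, 193, 134, 111, 192, 174, 102, 103, 104, 102, 111, 127, 128, 127, 130, 129, 128, 129, 130, 130]
[197, 197, 197, 197, 196, 197, 198, 196, 197, 197, 197, 196, 198, 196, 197, 197, 196, 199, 196, 196, 196, 197, 196, 196, 197, 196, 197, 197, 196, 195, 198, 197, 198, 196, 195, 197, 196, 195, 197, 197]
-0.003 [127.7363561  134.89577951 120.48202999]
0 [120.48202999 127.7363561  113.1309016 ]
0.003 [113.1309016  120.48202999 105.68102031]
27 0 [[316.79661011 169.49227878]]
26.5 5 [[316.87201515 173.40149821]]
25 9 [[316.93411201 179.67082312]]
27 -6.5 [[316.70556299 166.3787361 ]]
15.5 -6.5 [[316.68829246 193.14756592]]
26.0 -30 [[316.43710221 159.27777384]]
28 -52 [[316.25016096 148.96970687]]
```

{"api": "jog_arm", "payload": {"commands": [[0.003,0.04,-0.02,0,0,0],[0.006,0.08,-0.02,0,0,0],[0.01,0.12,-0.02,0,0,0],[0.012,0.15,-0.02,0,0,0],[0.014,0.18,-0.02,0,0,0],[0.016,0.2,-0.02,0,0,0],[0.016,0.2,-0.02,0,0,0]]}}

```text
t: 26.98
tcp_pos: [0.5499, 0.0832, 0.1515]
ee_rot: [-1.568, -0.003, -1.65]
contact_force: [-0.9, -0.8, -2.2]
opening: 0.078
```

{"api": "jog_arm", "payload": {"commands": [[0.001,0.015,0,0,0,0],[0.002,0.03,0,0,0,0],[0.003,0.04,0,0,0,0],[0.003,0.04,0,0,0,0]]}}

```text
t: 27.32
tcp_pos: [0.5502, 0.087, 0.1515]
ee_rot: [-1.568, -0.003, -1.65]
contact_force: [-0.1, -1.9, -0.7]
opening: 0.081
```

{"api": "jog_arm", "payload": {"commands": [[0.001,0.015,0,0,0,0],[0.002,0.03,0,0,0,0],[0.003,0.04,0,0,0,0],[0.003,0.04,0,0,0,0]]}}

```text
t: 27.65
tcp_pos: [0.5506, 0.0911, 0.1515]
ee_rot: [-1.568, -0.002, -1.65]
contact_force: [-0.2, -1.0, -1.3]
opening: 0.081
```

```bash
python3 st.py
```

```text
27.65 [0.5506 0.0911 0.1515] [ 0.1656  0.3561 -0.0445  1.1683 -0.003   1.8158] [-0.2147 -0.9668 -1.281 ]
axis [ 0.0024 -0.0026 -1.    ] jaw [ 0.9968 -0.0793  0.0026] grasp [0.5505 0.0911 0.1705]
```

{"api": "jog_arm", "payload": {"commands": [[0.001,0.01,0.01,0,0,0],[0.002,0.02,0.01,0,0,0],[0.003,0.03,0.01,0,0,0],[0.003,0.035,0.01,0,0,0],[0.003,0.035,0.01,0,0,0]]}}

```text
t: 28.07
tcp_pos: [0.5509, 0.0945, 0.1525]
ee_rot: [-1.568, -0.002, -1.65]
contact_force: [0.3, -1.5, -1.9]
opening: 0.079
```

{"api": "jog_arm", "payload": {"commands": [[0,0.005,0,0,0,0],[0.001,0.01,0,0,0,0],[0.001,0.01,0,0,0,0],[0.001,0.01,0,0,0,0]]}}

```text
t: 28.4
tcp_pos: [0.5509, 0.0954, 0.1525]
ee_rot: [-1.568, -0.002, -1.65]
contact_force: [0.4, -0.5, -2.3]
opening: 0.08
```

{"api": "jog_arm", "payload": {"commands": [[0,0.004,0,0,0,0],[0.001,0.008,0,0,0,0],[0.001,0.008,0,0,0,0]]}}

```text
t: 28.65
tcp_pos: [0.551, 0.0963, 0.1525]
ee_rot: [-1.568, -0.002, -1.65]
contact_force: [-0.1, -2.2, -1.5]
opening: 0.075
```

{"api": "jog_arm", "payload": {"commands": [[0,0.004,0,0,0,0],[0.001,0.007,0,0,0,0],[0.001,0.007,0,0,0,0]]}}

```text
t: 28.9
tcp_pos: [0.5511, 0.097, 0.1525]
ee_rot: [-1.568, -0.002, -1.65]
contact_force: [0.3, -2.1, -1.3]
opening: 0.084
```

{"api": "jog_arm", "payload": {"commands": [[0,0.004,0,0,0,0],[0,0.006,0,0,0,0],[0,0.006,0,0,0,0]]}}

```text
t: 29.15
tcp_pos: [0.5511, 0.0973, 0.1524]
ee_rot: [-1.568, -0.003, -1.65]
contact_force: [0.8, -4.5, -1.9]
opening: 0.078
```

```bash
cat > f.py <<'E'
from h import *
F=[]
for i in range(3): F.append(observe()['contact_force']); grab_frame('side')
F.append(observe()['contact_force'])
np.set_printoptions(precision=2,suppress=True);s=observe();print(s['t'],s['tcp_pos']*1e3,np.mean(F,0),np.std(F,0),s['moment'])
E
python3 f.py
```

```text
29.3 [551.16  97.32 152.48] [-0.34 -5.45 -1.35] [0.68 0.62 0.59] [-1.01  0.03  0.01]
```

{"api": "jog_arm", "payload": {"commands": [[0,-0.005,0,0,0,0],[-0.001,-0.011,0,0,0,0],[-0.001,-0.011,-0.01,0,0,0],[-0.001,-0.011,-0.02,0,0,0],[-0.001,-0.011,-0.03,0,0,0],[-0.001,-0.011,-0.03,0,0,0]]}}

```text
t: 29.8
tcp_pos: [0.5509, 0.0965, 0.1491]
ee_rot: [-1.569, -0.002, -1.65]
contact_force: [-0.1, -0.6, -4.1]
opening: 0.081
```

```bash
python3 f.py
```

```text
29.95 [550.73  96.48 149.2 ] [-0.8  -0.46 -5.09] [0.45 0.8  0.9 ] [-0.33  0.27  0.08]
```

{"api": "jog_arm", "payload": {"commands": [[0,0,-0.01,0,0,0],[0,0,-0.02,0,0,0],[0,0,-0.03,0,0,0],[0,0,-0.03,0,0,0]]}}

```text
t: 30.28
tcp_pos: [0.5511, 0.0965, 0.1464]
ee_rot: [-1.568, -0.002, -1.65]
contact_force: [0.5, 0.2, -1.6]
opening: 0.079
```

```bash
python3 f.py
```

```text
30.4333 [551.16  96.53 146.63] [ 0.35  0.12 -1.85] [0.24 0.1  0.29] [-0.02 -0.03  0.02]
```

{"api": "jog_arm", "payload": {"commands": [[0,0,-0.015,0,0,0],[0,0,-0.03,0,0,0],[0,0,-0.045,0,0,0],[0,0,-0.06,0,0,0],[0,0,-0.06,0,0,0]]}}

```text
t: 30.85
tcp_pos: [0.5509, 0.0964, 0.1401]
ee_rot: [-1.569, -0.003, -1.65]
contact_force: [-0.0, -0.0, -2.1]
opening: 0.077
```

```bash
python3 f.py
```

```text
31.0 [551.02  96.4  140.49] [-0.17 -0.06 -1.63] [0.37 0.53 0.35] [-0.03  0.06  0.02]
```

{"api": "jog_arm", "payload": {"commands": [[0,-0.01,0,0,0,0],[0,-0.015,0,0,0,0],[0,-0.02,0,0,0,0],[0,-0.02,0,0,0,0]]}}

```text
t: 31.33
tcp_pos: [0.5511, 0.0951, 0.1405]
ee_rot: [-1.568, -0.001, -1.65]
contact_force: [0.1, 7.0, -3.1]
opening: 0.083
```

```bash
python3 f.py
```

```text
31.4833 [551.08  95.13 140.51] [ 0.01  6.93 -2.59] [0.56 0.64 0.54] [ 1.23 -0.02  0.01]
```

{"api": "jog_arm", "payload": {"commands": [[0,0.012,0,0,0,0],[0,0.013,-0.015,0,0,0],[0,0.013,-0.03,0,0,0],[0,0.013,-0.045,0,0,0],[0,0.013,-0.06,0,0,0],[0,0.013,-0.07,0,0,0],[0,0.013,-0.07,0,0,0]]}}

```text
t: 32.07
tcp_pos: [0.551, 0.0957, 0.1333]
ee_rot: [-1.569, -0.002, -1.65]
contact_force: [0.1, 0.7, -1.2]
opening: 0.081
```

```bash
python3 f.py
```

```text
32.2167 [551.05  95.68 133.5 ] [-0.08  0.29 -1.42] [0.55 0.65 0.33] [-0.01 -0.01 -0.06]
```

{"api": "jog_arm", "payload": {"commands": [[0,0,-0.01,0,0,0],[0,0,-0.015,0,0,0],[0,0,-0.015,0,0,0]]}}

```text
t: 32.47
tcp_pos: [0.5513, 0.096, 0.1322]
ee_rot: [-1.568, -0.002, -1.65]
contact_force: [0.2, 2.7, 0.6]
opening: 0.083
```

{"api": "jog_arm", "payload": {"commands": [[0,0,-0.01,0,0,0],[0,0,-0.01,0,0,0],[0,0,-0.01,0,0,0]]}}

```text
t: 32.72
tcp_pos: [0.5515, 0.0962, 0.1314]
ee_rot: [-1.567, -0.001, -1.65]
contact_force: [0.5, 5.1, 3.6]
opening: 0.077
```

{"api": "jog_arm", "payload": {"commands": [[0,0,0.01,0,0,0],[0,0,0.01,0,0,0]], "squeeze": 30}}

```text
t: 32.88
tcp_pos: [0.5511, 0.0959, 0.1321]
ee_rot: [-1.568, -0.002, -1.65]
contact_force: [0.1, 3.8, 2.6]
opening: 0.078
```

{"api": "jog_arm", "payload": {"commands": [[0,0,0,0,0,0],[0,0,0,0,0,0],[0,0,0,0,0,0],[0,0,0,0,0,0],[0,0,0,0,0,0],[0,0,0,0,0,0]], "fingers": 0.44}}

```text
t: 33.38
tcp_pos: [0.551, 0.0956, 0.1319]
ee_rot: [-1.568, -0.003, -1.65]
contact_force: [-0.1, -1.1, 0.4]
opening: 0.279
```

```bash
python3 f.py
```

```text
33.5333 [551.01  95.67 131.95] [ 0.11 -0.37  0.13] [0.35 0.59 0.59] [-0.    0.01  0.04]
```

{"api": "jog_arm", "payload": {"commands": [[0,-0.1,0,0,0,0],[0,-0.3,0,0,0,0],[0,-0.6,0.1,0,0,0],[0,-0.8,0.4,0,0,0],[0,-0.8,0.8,0,0,0],[0,-0.8,1,0,0,0],[0,-0.8,1,0,0,0]]}}

```text
t: 34.12
tcp_pos: [0.5528, 0.0146, 0.2368]
ee_rot: [-1.562, -0.002, -1.651]
contact_force: [0.6, 0.5, 0.4]
opening: 0.282
```

{"api": "jog_arm", "payload": {"commands": [[0,0.1,0.3,0,0,0],[0,0.2,0.5,0,0,0],[0,0.3,0.5,0,0,0],[0,0.3,0.5,0,0,0],[0,0.3,0.5,0,0,0],[0,0.3,0.5,0,0,0]]}}

```text
t: 34.62
tcp_pos: [0.5506, 0.0452, 0.2808]
ee_rot: [-1.57, -0.003, -1.65]
contact_force: [0.1, -0.1, 0.5]
opening: 0.277
```

```bash
python3 st.py; python3 - <<'E'
from h import *
im=grab_frame('wrist');sc=grab_frame('scene')
cv2.imwrite('pics/w10.png',im[:,:,::-1]);cv2.imwrite('pics/final.png',np.hstack([cv2.resize(im[20:180,230:400],(425,400),interpolation=2),cv2.resize(sc[140:230,320:400],(355,400),interpolation=2)])[:,:,::-1])
B=np.array([.5528,.1300,.161]);tx=np.array([.080,.997,0]);z=np.array([0,0,1.])
for nm,P in (('bar',B),('O',B-.012*tx-.009*z),('bowtop',B-.012*tx+.018*z),('spine',B-.0345*tx-.009*z),('bottom',B-.012*tx-.092*z)): print(nm,proj('wrist',P))
g=cv2.cvtColor(im,cv2.COLOR_RGB2GRAY)
for r in range(80,190,5): print(r,g[r,285:345:3])
E
```

```text
34.6167 [0.5506 0.0452 0.2808] [ 0.0836  0.3247  0.2379  1.4837 -0.0031  1.7338] [ 0.1172 -0.0974  0.4851]
axis [ 0.0005 -0.003  -1.    ] jaw [ 0.9968 -0.0794  0.0007] grasp [0.5506 0.0452 0.2998]
bar [[310.59200981  90.75689222]]
O [[310.85224178 106.60487066]]
bowtop [[310.25058228 106.93161158]]
spine [[310.97544192 134.40741638]]
bottom [[312.13018272 105.91086416]]
80 [147 195 194 121 147 146 144 186 193 177 107 144 145 144 145 141 193 189
 144 143]
85 [137 194 193 120 137 134 151 186 194 178 121 133 137 139 136 147 194 189
 135 132]
90 [149 194 194 193 194 195 192 188 193 186 124 194 193 193 195 194 194 186
 150 151]
95 [156 150 154 151 150 146 147 196 194 195 137 147 151 150 147 152 159 149
 149 151]
100 [161 157 155 153 152 150 145 197 194 192 137 147 151 153 146 152 160 158
 160 161]
105 [163 157 157 153 153 149 148 196 194 195 140 148 150 155 149 150 161 159
 158 160]
110 [162 159 157 153 152 150 148 198 195 194 143 147 149 154 146 147 156 159
 160 160]
115 [165 161 159 156 153 151 146 197 193 194 143 146 150 155 149 148 158 162
 160 162]
120 [165 161 159 155 154 149 150 19
[... 482 characters left out ...]
161]
150 [168 166 160 157 156 150 149 147 150 145 146 141 146 152 154 157 161 164
 162 162]
155 [167 168 161 157 157 153 150 148 150 150 145 140 146 150 153 156 159 161
 160 163]
160 [170 167 162 158 154 153 150 149 149 149 147 144 143 150 151 159 163 162
 160 162]
165 [170 168 164 159 158 153 151 149 149 149 149 144 146 149 154 159 159 161
 164 163]
170 [168 166 164 161 158 155 149 151 149 150 149 142 140 150 152 158 161 162
 162 164]
175 [186 169 167 160 158 154 150 150 149 149 150 144 142 148 152 157 161 163
 163 161]
180 [181 169 168 161 159 155 151 148 149 151 149 145 140 148 152 157 161 164
 165 164]
185 [168 171 168 162 159 159 151 152 149 150 148 147 138 147 150 156 163 162
 164 163]
```

```bash
python3 - <<'E'
from h import *
a=grab_frame('wrist').astype(int)
for i in range(6): b=grab_frame('wrist').astype(int)
print(np.abs(a-b)[60:200,270:350].mean(), np.abs(a-b)[60:200,270:350].max(), observe()['t'], observe()['contact_force'])
print(job_done())
E
```

```text
5.019880952380952 96 35.0667 [0.08829395 0.88387905 0.72504921]
the job is handed in; nothing more can be done
None
```

The rice bin is locked: the hasp is folded down and the snap hook is clipped on the staple. The job was handed in at t ≈ 35 s. Two of my last checks were weaker than I wanted: stillness and the gate.

**What I did**
- **Hasp:** I folded it flat with the shut fingertips. The force jumped to about 10 N when it met the bin, and a wrist picture showed it flat with the staple through the slot.
- **First grasp:** I gripped the hook's spine from the side, but the arm could not reach the staple in that pose because a joint was at its limit. I hung the hook back on its rack hook and gripped it again from above.
- **Clipping:** I pushed the gate in against the bar until the claw touched the flap at about 5.5 N. Then I backed off 0.8 mm, lowered the hook onto the bar, let go and backed away.

**Last checks**
- **Caught on the bar:** With the hook lowered, the gate force had gone. A 2 mm pull outward was held by the claw behind the bar at 7 N, and the bow then took load on the bar. No force I read on the bin, hasp or staple passed about 10 N.
- **In place after release:** The wrist picture's pixels put the hook across the bar between the staple's legs, within about 1 mm of where I expected it. The fingers were clear.
- **Stillness not confirmed:** Comparing two wrist pictures just before handing in gave a mean difference of 5 grey levels and a peak of 96. That could be image noise, the arm settling or the hook still moving slightly, and I handed in without checking further.
- **Gate and final hasp and lid not seen:** The 12-picture limit was used up, so the last picture could not be viewed. I infer that the gate is shut from the forces; I did not look at the hasp or lid again.

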